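Clamp a sample bottle in the bench stand

TASK

Stand the capped white sample bottle (the one with shoulders and a narrower cap) upright in the square cradle of the clamping stand while its clamp is open. Then push the clamp's handle down past its over-centre point to its stop, so that it stays locked by itself with the rubber pad pressing on the bottle cap, and let go; press with a steady push and do not force the handle hard against its stop. Leave the jar, the column and the paper roll where they are.

Things in the scene. Friction and masses are not known exactly. Their poses are not given: they have to be found in the camera images.
- stand: Aluminium clamping stand fixed to the bench. Origin: on the bench under the clamp arm's pivot; z up, x away from the robot (within 0.3 rad). Base plate 15 mm thick, x -75..75, y -200..160 mm. Along y: the grey cradle at +y, the steel clamp body in the middle (|x| < 20, y -65..20, up to z 140), the clamp handle at -y.
- beam (a point): Middle of an aluminium beam over the handle, stand axes; 25 (x) x 155 (y) x 25 mm, underside 210 mm above the bench, its +x face lies at x = -5, on two posts at x -29..-15, y -55 and -190 of the stand. A gripper pointing straight down on the handle hits it; one leaning about 30 degrees (fingers pointing down and to -x, body on the +x side) goes clear.
- clamp_pivot (a point): Hinge of the steel clamp arm, at (0, 0, 130) mm of the stand. The arm, 20 mm wide and 115 long, stands upright while the clamp is open, its pad pointing to +y (reaching 45 mm from this pivot, about 232 above the bench), and swings down over the cradle as the handle closes.
- cradle (a point): Centre of the cradle floor, 21 mm above the bench, at (0, 100, 21) mm of the stand; stand axes. The cradle is a square pocket 62 mm wide inside, walls 6 mm thick, 15 mm above its floor, open at the top. The clamp pad comes down on its centre.
- bottle: Loose white plastic sample bottle standing on the bench: 52 mm in diameter and straight for its lower 60 mm, a sloping shoulder, then a screw cap 42 mm in diameter; 85 mm tall in all, 0.11 to 0.22 kg. Origin: centre of its underside, z up its axis.
- handle (a joint): Closing angle of the handle, rad: 0 open, rising 0.88 rad above level towards the stand's -y; grows as it is pushed down, elevation = 0.88 - value. Dead centre 0.80, stop (locked, level) 0.88. On a bottle it resists from about 0.60 with up to about 10 N at the grip, eases at 0.80, then goes to the stop by itself and stays; let go short of 0.80 it springs back. Starts at 0 to 0.07.
- grip (a point): Middle of the upper (pushed) face of the black rubber handle grip, 110 mm from the hinge. The grip is a bar 24 mm wide (stand's x), 18 mm thick, from 40 to 140 mm from the hinge. Axes turn with the handle: -y runs along it to its free end, z is square to the upper face.
- handle_hinge (a point): Axis of the handle's hinge (along the stand's x), at (0, -47, 72) mm of the stand; the grip bar's centre line passes through it. The handle swings about it in the stand's y-z plane.
- pad: Rubber pad, 26 mm in diameter, on the sprung spindle of the clamp arm; origin: centre of its pressing face. Locked, it presses on the bottle cap with about 16 N.
- jar: Bystander: loose low white jar, 60 mm in diameter, 50 mm tall with its lid as wide as its body; origin: centre of its underside.
- column: Bystander: white plastic column on a 64 mm foot, 160 mm tall; origin: centre of its underside.
- roll: Bystander: standing paper roll, 110 mm in diameter, 130 mm tall; origin: centre of its underside.
There are look-alikes about, which are no part of the job. Leave any red look-alike of the bottle alone.

How it is judged:
On the way, in this order (a step that is already met when the one before it is completed fails the run):
1. the bottle stands in the cradle, let go, while the clamp is still open (horizontal distance between bottle and cradle below 0.012 m and z of bottle in the frame of cradle below 0.006 m and angle between bottle's own z axis and vertical below 0.1 rad and value of joint handle below 0.4 rad and contact force between the fingers and bottle below 0.2 N), for 0.2 s.
2. the handle is pushed past centre with the pad pressing on the bottle (value of joint handle above 0.84 rad and contact force between pad and bottle above 10 N), for 0.2 s.
At the end, for the whole second after the job is handed in: The bottle stands upright (within 0.1 rad) on the cradle floor within 12 mm of its centre and at rest, the handle is beyond dead centre (above 0.84 rad) by itself with the pad pressing on the bottle with more than 10 N, and the jar, the column and the roll are within 30 mm of where they started (all of step 2 and horizontal distance between bottle and cradle below 0.012 m and z of bottle in the frame of cradle below 0.006 m and angle between bottle's own z axis and vertical below 0.1 rad and linear speed of bottle below 0.02 m/s and distance of each of jar, column, roll from where it was at the start of the episode below 0.03 m); the robot touches nothing.
It fails at once if the handle is forced: pressed with over 45 N (contact force between the fingers and handle above 45 N).
It fails at once if the sample bottle is tipped over (angle between bottle's own z axis and vertical above 1 rad).
It fails at once if a bystander is shoved away or knocked over (distance of any of jar, column, roll from where it was at the start of the episode above 0.05 m or angle between any of jar, column, roll's own z axis and vertical above 0.5 rad).
It also fails if it takes over 59 s, if anything falls off the work surface, if the arm or the gripper's body presses on something with over 40 N, if the wrist force passes 120 N, or if a joint passes its speed limit or range.

ROBOT

A 7-joint arm with a two-finger parallel gripper is mounted at the origin on the work surface. World frame = base frame: x ahead of the robot, y to its left, z up, the work surface at z = 0. Lengths are in m, angles in rad, forces in N, time in s.
With the tool pointing down it reaches from about 0.4 to 0.9 m from the base axis. Payload 5.5 kg.
Tool frame: the origin (TCP) lies midway between the tips of the shut fingers; the grasp point (between the pads) lies 19 mm behind it; z points along the fingers, y is the line along which they close (so a half turn about z gives the same grasp; the last joint's range is limited). The gripper opens to 92 mm and grips with 3 to 60 N. Pads are 19 mm wide; open, the fingers measure 130 mm over their backs; the gripper's body (75 mm by 190 mm) begins 47 mm behind the grasp point.
Start: joints at [0.263, 0.501, -0.427, 1.55, 0.221, 1.138, -0.21], TCP at [0.65, 0, 0.205] pointing down, gripper open.
Joint ranges: [-2.88, 2.88], [-0.31, 2.03], [-1.54, 1.56], [0.2, 2.42], [-1.41, 4.55], [0.19, 2.02], [-2.57, 2.57]. Speed limits (rad/s): [2.57, 2.57, 3.14, 3.14, 3.14, 3.14, 3.14].

INTERFACE

Orientations are given as a 3x3 rotation matrix whose columns are the frame's x, y, z axes.
In Python, from cell import env gives the robot as it stands.
- The arm moves only by the tool apply_moves, never from a script. Its argument "targets" is a list of rows, each an object of numbers: "x", "y", "z": the shift along the tool's x, y, z in units of 400 mm (1.0 is 400 mm); "ax", "ay", "az": the turn, a rotation vector about the tool's x, y, z in units of 360 degrees (1.0 is 360 degrees); "hand": the closure, from -1 (fully open) to 1 (shut). In form: [{"x": .., "y": .., "z": .., "ax": .., "ay": .., "az": .., "hand": ..}, ...]. A call has 1 to 10 rows; each row is the pose to reach, as a shift and turn from the pose commanded when the call began, along the tool's axes at that moment, turning the shorter way round; what a row does not reach only later rows make up. A row lasts 1/12 s, in which the tool goes at most 41.7 mm and 7.16 degrees, less where a joint would pass 70% of its speed; a pose out of reach is approached as far as the arm can. A call with a number of a shift or a turn outside -1 to 1 is refused whole. A call with a gripper value outside its range is refused whole. The fingers move at their own pace and stop on an object; "newtons" is the grip in N (left out, the last holds). Time passes only in rows, so rows that repeat a pose let the fingers close. It gives the time, the measured TCP pose, the force, the opening and the grip force at its end, in the units of the state.
- env.get_state(): the state, without advancing time (a new reading comes with each control period).
- env.capture(name): name is "scene" or "side" or "wrist"; returns the picture (480x640x3 uint8, red, green, blue); there is no depth.
- env.calibration(name): a dict with "K" (3x3 intrinsics, pixels), "view" (4x4, takes a point from world to camera coordinates). Camera axes: x right, y down, z forward; pixel columns grow to the right and rows downward; lengths in m; the calibration is good to about 2 mm. A picture is of the moment at which its call begins: read the wrist's pose just before it. calibration takes no time and is no camera call; for the wrist camera it gives the pose at the moment of the call.
- env.close_job(): hands the job in; it is judged then, once.
The state is a dict: "time_s": time; "joint_pos": joint angles; "joint_vel": joint speeds; "effort": joint torques, N m; "tcp_pos": TCP position; "tool_rot": TCP orientation; "contact_force": force on the tool from outside, world axes, zero at the start; "torque": the same for the moment, N m; "grip_width": finger opening in m; "gripper_force": force on a finger pad.
Only numpy, scipy, OpenCV 4.12 (cv2) and the standard library are available. Lean on these libraries where they do the work, as an engineer would, in place of code of your own. Each camera call takes 0.05 s, during which the arm holds its last target. There are 200 camera calls.

## Working session

There is one attempt and no reset: what is moved stays moved. The work goes in short steps, Python scripts to look and compute and a tool call to move; the robot and the scene stay as the last step left them, time stands still between calls to the robot, and variables do not carry over. Pictures are saved under pics/ and viewed, at most 10 in all, crops included, and the job is handed in when it is done.

Besides the shell and the picture viewer there is one more tool, called after ">>>" by a JSON object that holds its "api" and its "payload", one argument or row to a line. apply_moves: Moves the arm, as the interface text tells. Shifts and turns lie within -1 to 1; 1 stands for 400 mm of shift or 360 degrees of turn. Its arguments: {"type":"object","properties":{"targets":{"type":"array","items":{"type":"object","properties":{"x":{"type":"number","minimum":-1,"maximum":1},"y":{"type":"number","minimum":-1,"maximum":1},"z":{"type":"number","minimum":-1,"maximum":1},"ax":{"type":"number","minimum":-1,"maximum":1},"ay":{"type":"number","minimum":-1,"maximum":1},"az":{"type":"number","minimum":-1,"maximum":1},"hand":{"type":"number"}}}},"newtons":{"type":"number"}},"required":["targets"]}

```bash
mkdir -p pics; cat > h.py <<'E'
import numpy as np, cv2
from cell import env
def snap(cam,f):
    im=env.capture(cam); cv2.imwrite('pics/'+f,cv2.cvtColor(im,cv2.COLOR_RGB2BGR)); return im
def ray(cam,u,v):
    c=env.calibration(cam);K=np.array(c['K']);V=np.array(c['view'])
    d=V[:3,:3].T@np.linalg.solve(K,[u,v,1.]);o=-V[:3,:3].T@V[:3,3];return o,d
def at_z(cam,u,v,z):
    o,d=ray(cam,u,v);return o+d*(z-o[2])/d[2]
def proj(cam,P):
    c=env.calibration(cam);K=np.array(c['K']);V=np.array(c['view'])
    q=(V[:3,:3]@np.atleast_2d(P).T+V[:3,3:]);p=K@q;return (p[:2]/p[2]).T
def tri(obs):
    A=np.zeros((3,3));b=np.zeros(3)
    for cam,u,v in obs:
        o,d=ray(cam,u,v);d=d/np.linalg.norm(d);M=np.eye(3)-np.outer(d,d);A+=M;b+=M@o
    return np.linalg.solve(A,b)
E
python3 - <<'E'
from h import *
snap('scene','s0.png');snap('side','d0.png')
for c in('scene','side','wrist'):
    o,d=ray(c,320,240);print(c,o.round(3),d.round(3),env.calibration(c)['K'][0][0])
E
```

```text
scene [ 1.101 -0.821  0.977] [-0.411  0.624 -0.665] 590.9640654200908
side [0.432 0.936 1.293] [ 0.078 -0.669 -0.739] 554.3102739064067
wrist [0.65  0.079 0.385] [ 0.001 -0.285 -0.959] 367.1244997128311
```

View pics/s0.png

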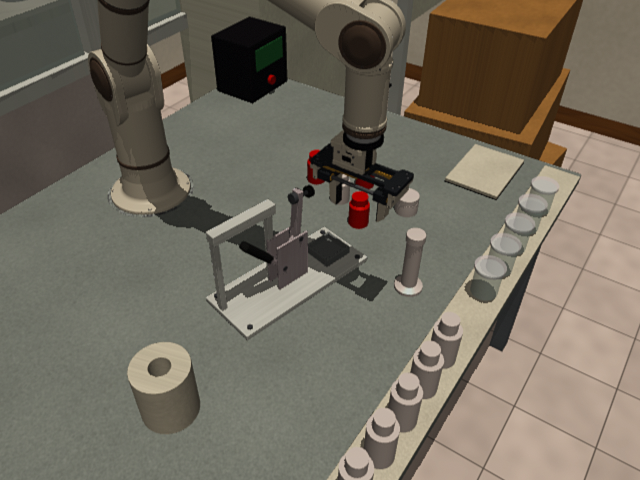

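View pics/d0.png

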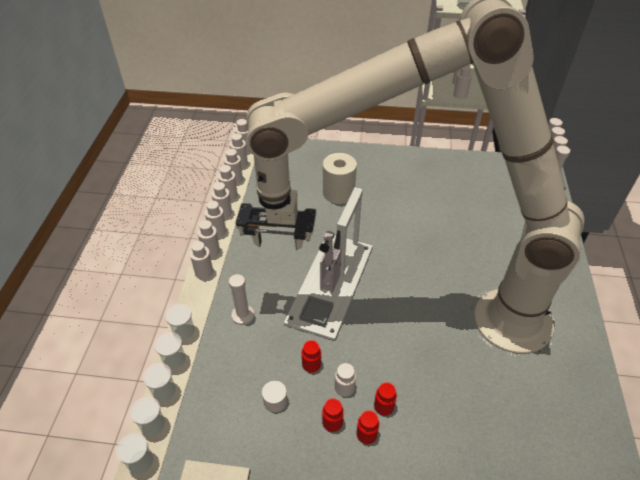

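Two picture crops: the lone white shouldered thing near the reds in side (345,379), versus the jar at (274,396) (lid as wide as its body), and the row on the ledge at (200,255) and so on (out of the work area). The one at (345,379) fits; I'll confirm it enlarged.

```bash
python3 - <<'E'
import cv2
a=cv2.imread('pics/d0.png');b=cv2.imread('pics/s0.png')
cv2.imwrite('pics/c1.png',cv2.resize(a[290:440,250:450],None,fx=4,fy=4,interpolation=cv2.INTER_CUBIC))
cv2.imwrite('pics/c2.png',cv2.resize(b[190:340,195:395],None,fx=4,fy=4,interpolation=cv2.INTER_CUBIC))
E
```

```text
(no output)
```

View pics/c1.png

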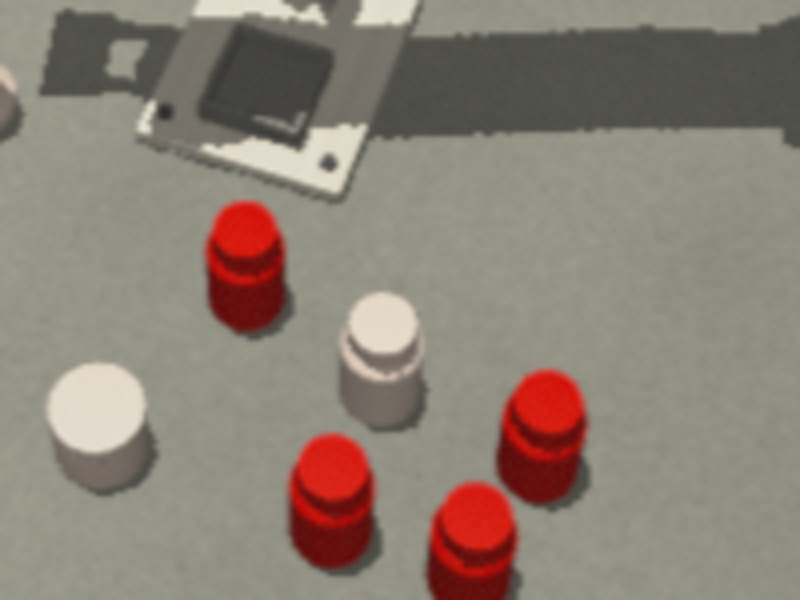

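View pics/c2.png

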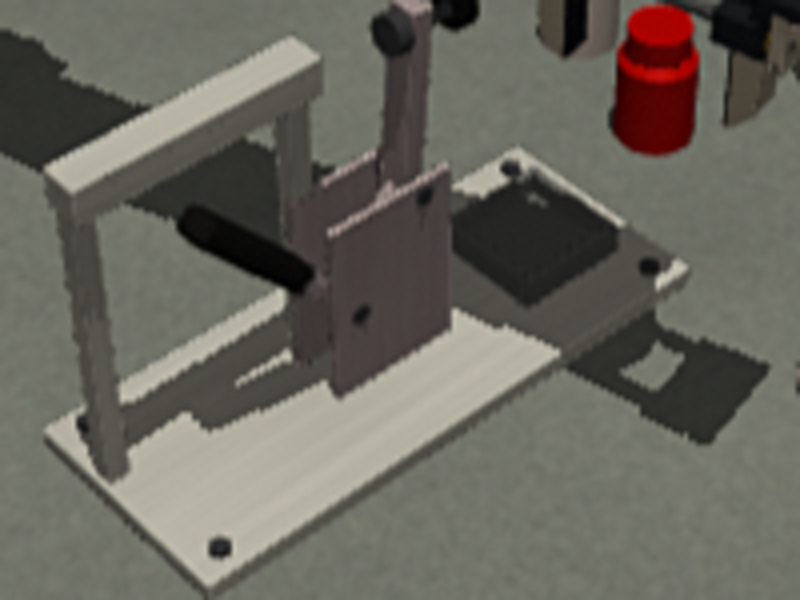

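c1 confirms the bottle: white cap with shoulder, cap-top centre at side (346,370). c2 gives the base plate corners in scene: (206,297), (247,337), (367,257), (325,227).

```bash
cat >> h.py <<'E'
def Rz(a): return np.array([[np.cos(a),-np.sin(a),0],[np.sin(a),np.cos(a),0],[0,0,1]])
E
python3 - <<'E'
from h import *
from scipy.optimize import least_squares
C=[(-75,-200),(75,-200),(75,160),(-75,160)]
P=np.array([[x,y,15] for x,y in C])/1e3
sc=np.array([(206,297.1),(247.3,336.5),(367.2,256.4),(324.7,226.5)]); sd=np.array([(284,322.2),(334.8,338.5)])
f=lambda q,:np.r_[(proj('scene',P@Rz(q[2]).T+[q[0],q[1],0])-sc).ravel(),(proj('side',P[2:]@Rz(q[2]).T+[q[0],q[1],0])-sd).ravel()]
r=least_squares(f,[.6,-.05,0]);q=r.x;print('stand',q.round(4),r.fun.round(1))
W=lambda p:(Rz(q[2])@(np.array(p)/1e3)+[q[0],q[1],0]).round(4)
for n,p in dict(cradle=(0,100,21),hinge=(0,-47,72),pivot=(0,0,130),beam=(-17.5,-122,222)).items():
    print(n,W(p),proj('scene',W(p)).round(0),proj('side',W(p)).round(0))
e=.88; print('gripmid scene',proj('scene',W((0,-47-110*np.cos(e),72+110*np.sin(e)))))
g=lambda x,y:(250+x/4-.4,290+y/4-.4)
print('bottle',at_z('side',*g(384,322),.085))
print('jar',at_z('side',*g(97,410),.05))
for x,y in[(245,230),(332,463),(476,512),(547,400)]:print('red',at_z('side',*g(x,y),.085))
print('column',at_z('scene',416,235,.16),'roll',at_z('scene',160,362,.13))
s=env.get_state();print(s['time_s'],s['tcp_pos'],s['tool_rot'])
E
```

```text
stand [ 0.5234 -0.0423 -0.2257] [-0.5 -0.  -0.1  0.1  0.2 -0.1 -0.7 -0.5 -1.   0.4 -0.2 -0. ]
cradle [0.5458 0.0552 0.021 ] [[327. 250.]] [[316. 312.]]
hinge [ 0.5129 -0.0881  0.072 ] [[280. 264.]] [[333. 262.]]
pivot [ 0.5234 -0.0423  0.13  ] [[295. 234.]] [[328. 261.]]
beam [ 0.479  -0.1573  0.222 ] [[242. 222.]] [[349. 209.]]
gripmid scene [[251.95423452 249.72452136]]
bottle [0.44754857 0.26080685 0.085     ]
jar [0.6162874  0.32215476 0.05      ]
red [0.53981834 0.20694247 0.085     ]
red [0.46958674 0.35584643 0.085     ]
red [0.38477356 0.37559795 0.085     ]
red [0.3472012  0.30064619 0.085     ]
column [0.7535903  0.07269911 0.16      ] roll [ 0.52778264 -0.45261641  0.13      ]
0.1 [ 6.49357125e-01 -3.33087473e-05  2.04192233e-01] [[-2.59758187e-05  9.99998510e-01 -1.72580621e-03]
 [ 9.99999998e-01  2.60723038e-05  5.58848011e-05]
 [ 5.59297136e-05 -1.72580476e-03 -9.99998509e-01]]
```

>>> {"api": "apply_moves", "payload": {
  "targets": [
    {"z": -0.1, "hand": -1},
    {"z": -0.2, "hand": -1},
    {"x": 0.1, "z": -0.2, "hand": -1},
    {"x": 0.65, "y": -0.505, "z": -0.2, "hand": -1},
    {"x": 0.65, "y": -0.505, "z": -0.2, "hand": -1},
    {"x": 0.65, "y": -0.505, "z": -0.2, "hand": -1},
    {"x": 0.65, "y": -0.505, "z": -0.2, "hand": -1},
    {"x": 0.65, "y": -0.505, "z": -0.2, "hand": -1},
    {"x": 0.65, "y": -0.505, "z": -0.2, "hand": -1},
    {"x": 0.65, "y": -0.505, "z": -0.2, "hand": -1}
  ],
  "newtons": 15
}}

```text
invalid input at $.targets[0]: expected keys x, y, z, ax, ay, az, hand
```

>>> {"api": "apply_moves", "payload": {
  "targets": [
    {"x": 0, "y": 0, "z": -0.1, "ax": 0, "ay": 0, "az": 0, "hand": -1},
    {"x": 0, "y": 0, "z": -0.2, "ax": 0, "ay": 0, "az": 0, "hand": -1},
    {"x": 0.1, "y": 0, "z": -0.2, "ax": 0, "ay": 0, "az": 0, "hand": -1},
    {"x": 0.65, "y": -0.505, "z": -0.2, "ax": 0, "ay": 0, "az": 0, "hand": -1},
    {"x": 0.65, "y": -0.505, "z": -0.2, "ax": 0, "ay": 0, "az": 0, "hand": -1},
    {"x": 0.65, "y": -0.505, "z": -0.2, "ax": 0, "ay": 0, "az": 0, "hand": -1},
    {"x": 0.65, "y": -0.505, "z": -0.2, "ax": 0, "ay": 0, "az": 0, "hand": -1},
    {"x": 0.65, "y": -0.505, "z": -0.2, "ax": 0, "ay": 0, "az": 0, "hand": -1},
    {"x": 0.65, "y": -0.505, "z": -0.2, "ax": 0, "ay": 0, "az": 0, "hand": -1},
    {"x": 0.65, "y": -0.505, "z": -0.2, "ax": 0, "ay": 0, "az": 0, "hand": -1}
  ],
  "newtons": 15
}}

```text
time_s: 0.93
tcp_pos: [0.4509, 0.2558, 0.2849]
tool_rot: [[0.0, 1.0, -0.0], [1.0, -0.0, -0.0], [-0.0, -0.0, -1.0]]
contact_force: [0.6, 1.0, -0.2]
grip_width: 0.0917
gripper_force: 0.0
```

>>> {"api": "apply_moves", "payload": {
  "targets": [
    {"x": 0, "y": 0, "z": 0, "ax": 0, "ay": 0, "az": 0, "hand": -1},
    {"x": 0, "y": 0, "z": 0, "ax": 0, "ay": 0, "az": 0, "hand": -1},
    {"x": 0, "y": 0, "z": 0, "ax": 0, "ay": 0, "az": 0, "hand": -1}
  ]
}}

```text
time_s: 1.18
tcp_pos: [0.4528, 0.2545, 0.285]
tool_rot: [[-0.001, 1.0, 0.0], [1.0, 0.001, -0.001], [-0.001, 0.0, -1.0]]
contact_force: [0.6, -1.3, -0.5]
grip_width: 0.0921
gripper_force: 0.0
```

```bash
python3 - <<'E'
from h import *
print(proj('wrist',[[.4475,.2608,.085],[.4475,.2608,.0]]))
snap('wrist','w1.png')
s=env.get_state();print(s['time_s'],s['tcp_pos'],s['contact_force'])
E
```

```text
[[313.82594779 202.91043048]
 [314.73576754 190.26306812]]
1.2333 [0.45338651 0.2537236  0.28484071] [ 0.98218367 -0.0055328   0.49854912]
```

View pics/w1.png

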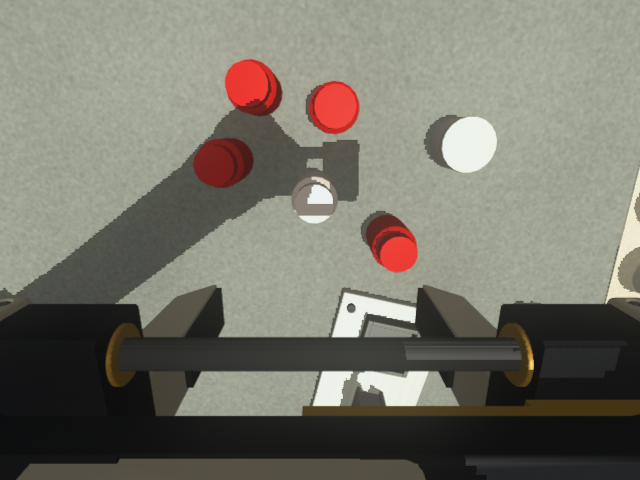

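Wrist view: the white bottle appears at (314,202), exactly where the estimate predicted; reds stand clear of the finger line. Descending.

>>> {"api": "apply_moves", "payload": {
  "targets": [
    {"x": 0.018, "y": -0.015, "z": 0.05, "ax": 0, "ay": 0, "az": 0, "hand": -1},
    {"x": 0.018, "y": -0.015, "z": 0.14, "ax": 0, "ay": 0, "az": 0, "hand": -1},
    {"x": 0.018, "y": -0.015, "z": 0.23, "ax": 0, "ay": 0, "az": 0, "hand": -1},
    {"x": 0.018, "y": -0.015, "z": 0.31, "ax": 0, "ay": 0, "az": 0, "hand": -1},
    {"x": 0.018, "y": -0.015, "z": 0.38, "ax": 0, "ay": 0, "az": 0, "hand": -1},
    {"x": 0.018, "y": -0.015, "z": 0.44, "ax": 0, "ay": 0, "az": 0, "hand": -1},
    {"x": 0.018, "y": -0.015, "z": 0.46, "ax": 0, "ay": 0, "az": 0, "hand": -1},
    {"x": 0.018, "y": -0.015, "z": 0.46, "ax": 0, "ay": 0, "az": 0, "hand": -1},
    {"x": 0.018, "y": -0.015, "z": 0.46, "ax": 0, "ay": 0, "az": 0, "hand": -1},
    {"x": 0.018, "y": -0.015, "z": 0.46, "ax": 0, "ay": 0, "az": 0, "hand": -1}
  ]
}}

```text
time_s: 2.07
tcp_pos: [0.4482, 0.2625, 0.1026]
tool_rot: [[0.001, 1.0, 0.002], [1.0, -0.001, 0.001], [0.001, 0.002, -1.0]]
contact_force: [0.4, 0.2, 1.0]
grip_width: 0.0918
gripper_force: 0.0
```

```bash
python3 - <<'E'
from h import *
s=env.get_state();print(s['time_s'],s['tcp_pos'],s['contact_force'])
E
```

```text
2.0667 [0.44823489 0.2624851  0.10257316] [0.42839237 0.15643402 0.97776281]
```

>>> {"api": "apply_moves", "payload": {
  "targets": [
    {"x": -0.004, "y": -0.002, "z": 0.06, "ax": 0, "ay": 0, "az": 0, "hand": -1},
    {"x": -0.004, "y": -0.002, "z": 0.11, "ax": 0, "ay": 0, "az": 0, "hand": -1},
    {"x": -0.004, "y": -0.002, "z": 0.15, "ax": 0, "ay": 0, "az": 0, "hand": -1},
    {"x": -0.004, "y": -0.002, "z": 0.176, "ax": 0, "ay": 0, "az": 0, "hand": -1},
    {"x": -0.004, "y": -0.002, "z": 0.176, "ax": 0, "ay": 0, "az": 0, "hand": -1},
    {"x": -0.004, "y": -0.002, "z": 0.176, "ax": 0, "ay": 0, "az": 0, "hand": -0.2},
    {"x": -0.004, "y": -0.002, "z": 0.176, "ax": 0, "ay": 0, "az": 0, "hand": 0},
    {"x": -0.004, "y": -0.002, "z": 0.176, "ax": 0, "ay": 0, "az": 0, "hand": 0.2},
    {"x": -0.004, "y": -0.002, "z": 0.176, "ax": 0, "ay": 0, "az": 0, "hand": 0.4},
    {"x": -0.004, "y": -0.002, "z": 0.176, "ax": 0, "ay": 0, "az": 0, "hand": 0.4}
  ],
  "newtons": 15
}}

```text
time_s: 2.9
tcp_pos: [0.4465, 0.2607, 0.0315]
tool_rot: [[0.0, 1.0, 0.001], [1.0, -0.0, 0.001], [0.001, 0.001, -1.0]]
contact_force: [-0.7, 0.6, 0.6]
grip_width: 0.0633
gripper_force: 0.0
```

>>> {"api": "apply_moves", "payload": {
  "targets": [
    {"x": 0, "y": 0, "z": 0, "ax": 0, "ay": 0, "az": 0, "hand": 0.4},
    {"x": 0, "y": 0, "z": 0, "ax": 0, "ay": 0, "az": 0, "hand": 0.4},
    {"x": 0, "y": 0, "z": 0, "ax": 0, "ay": 0, "az": 0, "hand": 0.4},
    {"x": 0, "y": 0, "z": 0, "ax": 0, "ay": 0, "az": 0, "hand": 0.4}
  ]
}}

```text
time_s: 3.23
tcp_pos: [0.4465, 0.2606, 0.0311]
tool_rot: [[0.0, 1.0, 0.001], [1.0, -0.0, 0.0], [0.0, 0.001, -1.0]]
contact_force: [1.2, 0.5, 1.9]
grip_width: 0.051
gripper_force: 15.0
```

>>> {"api": "apply_moves", "payload": {
  "targets": [
    {"x": 0, "y": 0, "z": -0.05, "ax": 0, "ay": 0, "az": 0, "hand": 0.4},
    {"x": 0, "y": 0, "z": -0.13, "ax": 0, "ay": 0, "az": 0, "hand": 0.4},
    {"x": 0, "y": 0, "z": -0.21, "ax": 0, "ay": 0, "az": 0, "hand": 0.4},
    {"x": 0, "y": 0, "z": -0.25, "ax": 0, "ay": 0, "az": 0, "hand": 0.4},
    {"x": -0.08, "y": 0.04, "z": -0.25, "ax": 0, "ay": 0, "az": 0.01, "hand": 0.4},
    {"x": -0.16, "y": 0.08, "z": -0.25, "ax": 0, "ay": 0, "az": 0.02, "hand": 0.4},
    {"x": -0.24, "y": 0.12, "z": -0.25, "ax": 0, "ay": 0, "az": 0.03, "hand": 0.4},
    {"x": -0.31, "y": 0.16, "z": -0.25, "ax": 0, "ay": 0, "az": 0.036, "hand": 0.4},
    {"x": -0.35, "y": 0.19, "z": -0.25, "ax": 0, "ay": 0, "az": 0.036, "hand": 0.4},
    {"x": -0.36, "y": 0.2, "z": -0.25, "ax": 0, "ay": 0, "az": 0.036, "hand": 0.4}
  ]
}}

```text
time_s: 4.07
tcp_pos: [0.5273, 0.1112, 0.13]
tool_rot: [[0.231, 0.973, -0.001], [0.973, -0.231, -0.002], [-0.002, -0.0, -1.0]]
contact_force: [0.3, -0.3, -2.6]
grip_width: 0.0509
gripper_force: 15.0
```

```bash
cat >> h.py <<'E'
SX,SY,SA=.5234,-.0423,-.2257
W=lambda p:Rz(SA)@(np.array(p)/1e3)+[SX,SY,0]
def go(p,R=None):
    from scipy.spatial.transform import Rotation as Ro
    s=env.get_state();T=np.array(s['tool_rot']);t=np.array(s['tcp_pos'])
    d=T.T@(np.array(p)-t)/.4
    a=Ro.from_matrix(T.T@(T if R is None else R)).as_rotvec()/2/np.pi
    print('t',s['time_s'],'tcp',t.round(4),'shift',d.round(4),'turn',a.round(4),'F',np.round(s['contact_force'],1),s['grip_width'])
Rdown=np.c_[Rz(SA)@[0,1,0],Rz(SA)@[1,0,0],[0,0,-1]]
E
python3 - <<'E'
from h import *
p=W((0,101,0));p[2]=.115;go(p,Rdown)
E
```

```text
t 4.0667 tcp [0.5273 0.1112 0.13  ] shift [-0.1231  0.0773  0.0378] turn [-0.      0.0004 -0.0011] F [ 0.3 -0.3 -2.6] 0.05085419057124875
```

>>> {"api": "apply_moves", "payload": {
  "targets": [
    {"x": -0.04, "y": 0.03, "z": 0.0, "ax": 0, "ay": 0, "az": -0.001, "hand": 0.4},
    {"x": -0.08, "y": 0.06, "z": 0.0, "ax": 0, "ay": 0, "az": -0.001, "hand": 0.4},
    {"x": -0.11, "y": 0.077, "z": 0.02, "ax": 0, "ay": 0, "az": -0.001, "hand": 0.4},
    {"x": -0.123, "y": 0.077, "z": 0.05, "ax": 0, "ay": 0, "az": -0.001, "hand": 0.4},
    {"x": -0.123, "y": 0.077, "z": 0.08, "ax": 0, "ay": 0, "az": -0.001, "hand": 0.4},
    {"x": -0.123, "y": 0.077, "z": 0.08, "ax": 0, "ay": 0, "az": -0.001, "hand": 0.4},
    {"x": -0.123, "y": 0.077, "z": 0.08, "ax": 0, "ay": 0, "az": -0.001, "hand": 0.4}
  ]
}}

```text
time_s: 4.65
tcp_pos: [0.5432, 0.0629, 0.0974]
tool_rot: [[0.217, 0.976, -0.003], [0.976, -0.217, 0.001], [-0.0, -0.003, -1.0]]
contact_force: [-0.6, -0.3, -2.0]
grip_width: 0.051
gripper_force: 15.0
```

```bash
python3 - <<'E'
from h import *
p=W((0,101,0));p[2]=.053;go(p,Rdown)
a=snap('scene','s1.png');b=snap('side','d1.png')
c=np.hstack([cv2.resize(i,None,fx=3.33,fy=3.33,interpolation=cv2.INTER_CUBIC)[:500,:400] for i in (a[170:320,265:385],b[220:370,260:380])])
cv2.imwrite('pics/c3.png',c[:,:,::-1])
E
```

```text
t 4.65 tcp [0.5432 0.0629 0.0974] shift [-0.0149  0.0109  0.1109] turn [-0.0005  0.      0.0012] F [-0.6 -0.3 -2. ] 0.0510034243890557
```

View pics/c3.png

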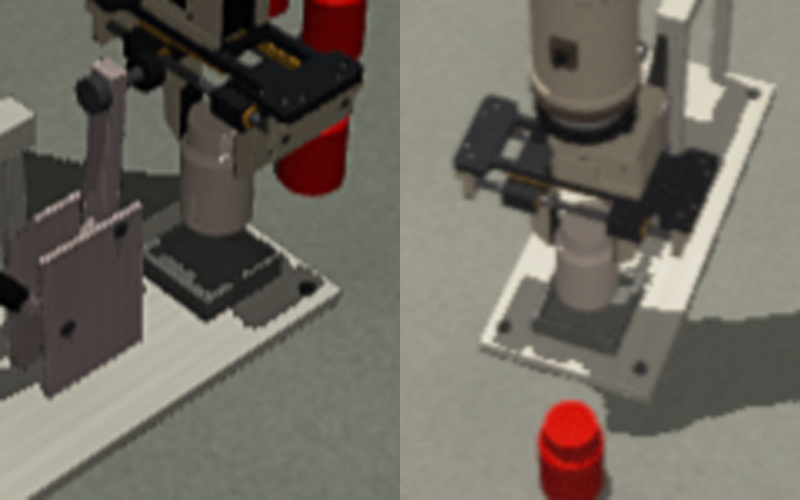

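c3 shows the bottle held upright over the cradle (scene crop (217,225)), with the gripper clear of the clamp arm at (105,100). Centring, then lowering in.

>>> {"api": "apply_moves", "payload": {
  "targets": [
    {"x": -0.015, "y": 0.011, "z": 0.0, "ax": 0, "ay": 0, "az": 0.001, "hand": 0.4},
    {"x": -0.015, "y": 0.011, "z": 0.0, "ax": 0, "ay": 0, "az": 0.001, "hand": 0.4},
    {"x": -0.015, "y": 0.011, "z": 0.02, "ax": 0, "ay": 0, "az": 0.001, "hand": 0.4},
    {"x": -0.015, "y": 0.011, "z": 0.04, "ax": 0, "ay": 0, "az": 0.001, "hand": 0.4},
    {"x": -0.015, "y": 0.011, "z": 0.04, "ax": 0, "ay": 0, "az": 0.001, "hand": 0.4},
    {"x": -0.015, "y": 0.011, "z": 0.04, "ax": 0, "ay": 0, "az": 0.001, "hand": 0.4}
  ]
}}

```text
time_s: 5.25
tcp_pos: [0.5469, 0.0548, 0.0817]
tool_rot: [[0.224, 0.975, -0.002], [0.975, -0.224, 0.0], [-0.0, -0.002, -1.0]]
contact_force: [0.3, 0.3, -2.1]
grip_width: 0.0507
gripper_force: 15.0
```

```bash
python3 - <<'E'
from h import *
p=W((0,101,0));p[2]=.053;go(p,Rdown)
E
```

```text
t 5.25 tcp [0.5469 0.0548 0.0817] shift [ 0.0028 -0.0028  0.0718] turn [-0.0003  0.0001 -0.    ] F [ 0.3  0.3 -2.1] 0.05066576236232307
```

>>> {"api": "apply_moves", "payload": {
  "targets": [
    {"x": 0.003, "y": -0.003, "z": 0.015, "ax": 0, "ay": 0, "az": 0, "hand": 0.4},
    {"x": 0.003, "y": -0.003, "z": 0.03, "ax": 0, "ay": 0, "az": 0, "hand": 0.4},
    {"x": 0.003, "y": -0.003, "z": 0.045, "ax": 0, "ay": 0, "az": 0, "hand": 0.4},
    {"x": 0.003, "y": -0.003, "z": 0.06, "ax": 0, "ay": 0, "az": 0, "hand": 0.4},
    {"x": 0.003, "y": -0.003, "z": 0.068, "ax": 0, "ay": 0, "az": 0, "hand": 0.4},
    {"x": 0.003, "y": -0.003, "z": 0.073, "ax": 0, "ay": 0, "az": 0, "hand": 0.4},
    {"x": 0.003, "y": -0.003, "z": 0.073, "ax": 0, "ay": 0, "az": 0, "hand": 0.4},
    {"x": 0.003, "y": -0.003, "z": 0.073, "ax": 0, "ay": 0, "az": 0, "hand": 0.4}
  ]
}}

```text
time_s: 5.92
tcp_pos: [0.547, 0.0563, 0.0535]
tool_rot: [[0.224, 0.975, -0.0], [0.975, -0.224, 0.0], [0.0, -0.0, -1.0]]
contact_force: [0.8, -1.3, -2.0]
grip_width: 0.0506
gripper_force: 15.0
```

>>> {"api": "apply_moves", "payload": {
  "targets": [
    {"x": 0, "y": 0, "z": 0.003, "ax": 0, "ay": 0, "az": 0, "hand": 0.4},
    {"x": 0, "y": 0, "z": 0.005, "ax": 0, "ay": 0, "az": 0, "hand": 0.4},
    {"x": 0, "y": 0, "z": 0.005, "ax": 0, "ay": 0, "az": 0, "hand": 0.4},
    {"x": 0, "y": 0, "z": 0.005, "ax": 0, "ay": 0, "az": 0, "hand": 0.4}
  ]
}}

```text
time_s: 6.25
tcp_pos: [0.5475, 0.0563, 0.0521]
tool_rot: [[0.224, 0.975, 0.001], [0.975, -0.224, 0.0], [0.0, 0.001, -1.0]]
contact_force: [-0.6, 0.2, 2.2]
grip_width: 0.0509
gripper_force: 15.0
```

>>> {"api": "apply_moves", "payload": {
  "targets": [
    {"x": 0, "y": 0, "z": 0, "ax": 0, "ay": 0, "az": 0, "hand": 0.0},
    {"x": 0, "y": 0, "z": 0, "ax": 0, "ay": 0, "az": 0, "hand": -0.5},
    {"x": 0, "y": 0, "z": 0, "ax": 0, "ay": 0, "az": 0, "hand": -0.9},
    {"x": 0, "y": 0, "z": 0, "ax": 0, "ay": 0, "az": 0, "hand": -0.9},
    {"x": 0, "y": 0, "z": 0, "ax": 0, "ay": 0, "az": 0, "hand": -0.9},
    {"x": 0, "y": 0, "z": 0, "ax": 0, "ay": 0, "az": 0, "hand": -0.9}
  ]
}}

```text
time_s: 6.75
tcp_pos: [0.5469, 0.0562, 0.0514]
tool_rot: [[0.224, 0.975, -0.0], [0.975, -0.224, 0.0], [0.0, -0.0, -1.0]]
contact_force: [-0.2, -0.6, -0.4]
grip_width: 0.0798
gripper_force: 0.0
```

>>> {"api": "apply_moves", "payload": {
  "targets": [
    {"x": 0, "y": 0, "z": -0.04, "ax": 0, "ay": 0, "az": 0, "hand": -0.9},
    {"x": 0, "y": 0, "z": -0.1, "ax": 0, "ay": 0, "az": 0, "hand": -0.9},
    {"x": 0, "y": 0, "z": -0.18, "ax": 0, "ay": 0, "az": 0, "hand": -0.9},
    {"x": 0.03, "y": 0, "z": -0.27, "ax": 0, "ay": 0, "az": 0, "hand": -0.9},
    {"x": 0.08, "y": 0, "z": -0.36, "ax": 0, "ay": 0, "az": 0, "hand": -0.9},
    {"x": 0.1, "y": 0.05, "z": -0.45, "ax": 0, "ay": 0, "az": 0, "hand": -0.5},
    {"x": 0.1, "y": 0.1, "z": -0.5, "ax": 0, "ay": 0, "az": 0, "hand": 0},
    {"x": 0.1, "y": 0.1, "z": -0.55, "ax": 0, "ay": 0, "az": 0, "hand": 1},
    {"x": 0.1, "y": 0.1, "z": -0.55, "ax": 0, "ay": 0, "az": 0, "hand": 1},
    {"x": 0.1, "y": 0.1, "z": -0.55, "ax": 0, "ay": 0, "az": 0, "hand": 1}
  ]
}}

```text
time_s: 7.58
tcp_pos: [0.5954, 0.0865, 0.2722]
tool_rot: [[0.224, 0.975, 0.002], [0.975, -0.224, 0.0], [0.001, 0.002, -1.0]]
contact_force: [-0.4, 0.3, -1.0]
grip_width: 0.0585
gripper_force: 0.0
```

```bash
python3 - <<'E'
from h import *
go(W((0,0,300)),Rdown)
a=snap('scene','s2.png');b=snap('side','d2.png')
print(proj('side',W((0,100,106))),proj('scene',W((0,100,106))))
c=np.hstack([cv2.resize(i,None,fx=3.33,fy=3.33,interpolation=cv2.INTER_CUBIC)[:500,:400] for i in (a[170:320,265:385],b[220:370,260:380])])
cv2.imwrite('pics/c4.png',c[:,:,::-1])
E
```

```text
t 7.5833 tcp [0.5954 0.0865 0.2722] shift [-0.3542 -0.1031 -0.0698] turn [ 0.0003 -0.0001 -0.0001] F [-0.4  0.3 -1. ] 0.058501555005696836
[[315.82925351 293.7011413 ]] [[328.09828118 222.80403352]]
```

View pics/c4.png

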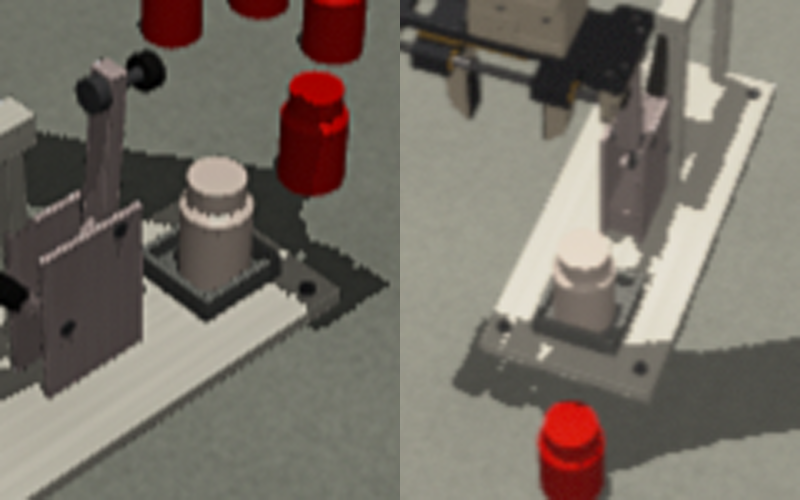

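c4 shows the bottle upright inside the cradle walls, cap at scene (330,223) against (328,223) predicted; step 1 is met. Moving up and over towards the handle side.

>>> {"api": "apply_moves", "payload": {
  "targets": [
    {"x": 0, "y": 0.04, "z": -0.1, "ax": 0, "ay": 0, "az": 0, "hand": 1},
    {"x": 0, "y": 0.08, "z": -0.18, "ax": 0, "ay": 0, "az": 0, "hand": 1},
    {"x": -0.1, "y": 0.14, "z": -0.18, "ax": 0, "ay": 0, "az": 0.015, "hand": 1},
    {"x": -0.2, "y": 0.17, "z": -0.18, "ax": 0, "ay": 0, "az": 0.03, "hand": 1},
    {"x": -0.3, "y": 0.17, "z": -0.18, "ax": 0, "ay": 0, "az": 0.045, "hand": 1},
    {"x": -0.4, "y": 0.17, "z": -0.18, "ax": 0, "ay": 0, "az": 0.06, "hand": 1},
    {"x": -0.5, "y": 0.17, "z": -0.18, "ax": 0, "ay": 0, "az": 0.075, "hand": 1},
    {"x": -0.58, "y": 0.17, "z": -0.18, "ax": 0, "ay": 0, "az": 0.09, "hand": 1},
    {"x": -0.63, "y": 0.17, "z": -0.18, "ax": 0, "ay": 0, "az": 0.105, "hand": 1},
    {"x": -0.63, "y": 0.17, "z": -0.18, "ax": 0, "ay": 0, "az": 0.12, "hand": 1}
  ],
  "newtons": 20
}}

```text
time_s: 8.52
tcp_pos: [0.6014, -0.1824, 0.3411]
tool_rot: [[0.838, 0.545, -0.005], [0.545, -0.839, -0.003], [-0.006, -0.0, -1.0]]
contact_force: [-0.5, 0.2, -0.7]
grip_width: 0.0006
gripper_force: 0.0
```

```bash
cat >> h.py <<'E'
def Rlean(deg):
    s,c=np.sin(np.radians(deg)),np.cos(np.radians(deg))
    return Rz(SA)@np.array([[c,0,-s],[0,-1,0],[-s,0,-c]])
def stand():
    s=env.get_state();print('stand tcp',(Rz(-SA)@(np.array(s['tcp_pos'])-[SX,SY,0])*1e3).round(1),'F',(Rz(-SA)@s['contact_force']).round(1),'q',np.round(s['joint_pos'],2))
E
python3 - <<'E'
from h import *
go(W((110,-125,320)),Rlean(35));stand()
E
```

```text
t 8.5167 tcp [ 0.6014 -0.1824  0.3411] shift [-0.0058  0.0151  0.0529] turn [ 0.0393 -0.0911  0.1234] F [-0.5  0.2 -0.7] 0.0005576771276404999
stand tcp [ 107.4 -119.   341.1] F [-0.5  0.1 -0.7] q [ 0.43  0.35 -0.24  1.43  0.09  1.37 -0.81]
```

>>> {"api": "apply_moves", "payload": {
  "targets": [
    {"x": -0.006, "y": 0.015, "z": 0.0, "ax": 0.005, "ay": -0.011, "az": 0.015, "hand": 1},
    {"x": -0.006, "y": 0.015, "z": 0.0, "ax": 0.01, "ay": -0.023, "az": 0.031, "hand": 1},
    {"x": -0.006, "y": 0.015, "z": 0.0, "ax": 0.015, "ay": -0.034, "az": 0.046, "hand": 1},
    {"x": -0.006, "y": 0.015, "z": 0.0, "ax": 0.02, "ay": -0.046, "az": 0.062, "hand": 1},
    {"x": -0.006, "y": 0.015, "z": 0.0, "ax": 0.025, "ay": -0.057, "az": 0.077, "hand": 1},
    {"x": -0.006, "y": 0.015, "z": 0.0, "ax": 0.03, "ay": -0.068, "az": 0.093, "hand": 1},
    {"x": -0.006, "y": 0.015, "z": 0.0, "ax": 0.035, "ay": -0.08, "az": 0.108, "hand": 1},
    {"x": -0.006, "y": 0.015, "z": 0.0, "ax": 0.039, "ay": -0.091, "az": 0.123, "hand": 1},
    {"x": -0.006, "y": 0.015, "z": 0.0, "ax": 0.039, "ay": -0.091, "az": 0.123, "hand": 1},
    {"x": -0.006, "y": 0.015, "z": 0.0, "ax": 0.039, "ay": -0.091, "az": 0.123, "hand": 1}
  ]
}}

```text
time_s: 9.35
tcp_pos: [0.6068, -0.1797, 0.3644]
tool_rot: [[0.869, -0.216, -0.444], [-0.197, -0.976, 0.09], [-0.453, 0.009, -0.891]]
contact_force: [-0.0, 0.2, 2.2]
grip_width: 0.0006
gripper_force: 0.0
```

```bash
python3 - <<'E'
from h import *
s,c=.5736,.8192
go(np.array(W((-2+s*60,-125,176+c*60))),Rlean(35));stand()
E
```

```text
t 9.35 tcp [ 0.6068 -0.1797  0.3644] shift [-0.0195  0.0197  0.4008] turn [ 0.0019 -0.0223  0.0003] F [-0.   0.2  2.2] 0.0005856091270889525
stand tcp [ 112.  -115.2  364.4] F [-0.1  0.2  2.2] q [ 0.01  0.76  0.52  0.89 -0.25  2.01 -1.36]
```

>>> {"api": "apply_moves", "payload": {
  "targets": [
    {"x": -0.002, "y": 0.01, "z": 0.05, "ax": 0, "ay": 0, "az": 0, "hand": 1},
    {"x": -0.005, "y": 0.02, "z": 0.12, "ax": 0, "ay": 0, "az": 0, "hand": 1},
    {"x": -0.01, "y": 0.02, "z": 0.2, "ax": 0.001, "ay": -0.01, "az": 0, "hand": 1},
    {"x": -0.015, "y": 0.02, "z": 0.28, "ax": 0.002, "ay": -0.022, "az": 0, "hand": 1},
    {"x": -0.02, "y": 0.02, "z": 0.35, "ax": 0.002, "ay": -0.022, "az": 0, "hand": 1},
    {"x": -0.02, "y": 0.02, "z": 0.4, "ax": 0.002, "ay": -0.022, "az": 0, "hand": 1},
    {"x": -0.02, "y": 0.02, "z": 0.4, "ax": 0.002, "ay": -0.022, "az": 0, "hand": 1},
    {"x": -0.02, "y": 0.02, "z": 0.4, "ax": 0.002, "ay": -0.022, "az": 0, "hand": 1}
  ]
}}

```text
time_s: 10.02
tcp_pos: [0.5263, -0.1697, 0.2257]
tool_rot: [[0.8, -0.219, -0.559], [-0.176, -0.976, 0.13], [-0.574, -0.006, -0.819]]
contact_force: [0.2, 0.5, 1.4]
grip_width: 0.0006
gripper_force: 0.0
```

```bash
python3 - <<'E'
from h import *
go(np.array(W((-2,-128,205))),Rlean(35));stand()
snap('scene','s3.png')
im=cv2.imread('pics/s3.png');cv2.imwrite('pics/c5.png',cv2.resize(im[150:300,180:380],None,fx=4,fy=4,interpolation=cv2.INTER_CUBIC))
E
```

```text
t 10.0167 tcp [ 0.5263 -0.1697  0.2257] shift [-0.0386  0.0111  0.09  ] turn [-0.0003  0.      0.0012] F [0.2 0.5 1.4] 0.0006088732062091202
stand tcp [  31.3 -123.5  225.7] F [0.1 0.5 1.4] q [-0.02  0.78  0.49  1.25 -0.21  1.8  -1.33]
```

View pics/c5.png

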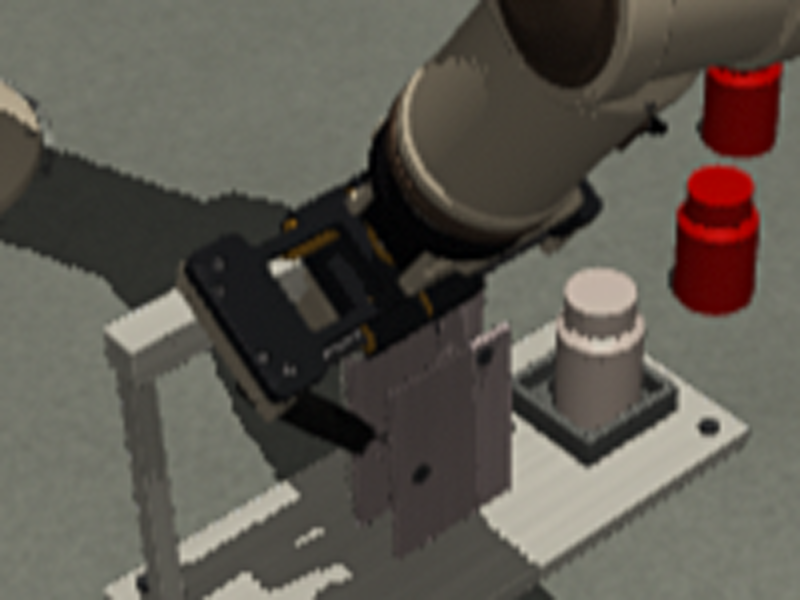

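c5: gripper leaning on the +x side, clear of the beam, over the black handle at crop (330,420); bottle still upright in the cradle. Working out the arc.

```bash
cat >> h.py <<'E'
def arc(vs,dz=0):
    s=env.get_state();T=np.array(s['tool_rot']);t=np.array(s['tcp_pos'])
    for v in vs:
        e=.88-v; y=-47-138*np.cos(e)+9*np.sin(e)+6; z=72+138*np.sin(e)+9*np.cos(e)+5.4+dz
        print(v,np.round([y,z],1),(T.T@(W((-2,y,z))-t)/.4).round(3))
E
python3 - <<'E'
from h import *
arc([0],12);arc([0.04,.15,.25,.35])
E
```

```text
0 [-122.   201.5] [-0.035 -0.004  0.102]
0.04 [-126.4  186.2] [-0.013  0.007  0.134]
0.15 [-137.8  176.1] [0.001 0.036 0.154]
0.25 [-147.2  166. ] [0.016 0.059 0.175]
0.35 [-155.5  154.9] [0.031 0.08  0.198]
```

>>> {"api": "apply_moves", "payload": {
  "targets": [
    {"x": -0.02, "y": 0, "z": 0.05, "ax": 0, "ay": 0, "az": 0.001, "hand": 1},
    {"x": -0.035, "y": 0, "z": 0.1, "ax": 0, "ay": 0, "az": 0.001, "hand": 1},
    {"x": -0.024, "y": 0.003, "z": 0.118, "ax": 0, "ay": 0, "az": 0.001, "hand": 1},
    {"x": -0.013, "y": 0.007, "z": 0.134, "ax": 0, "ay": 0, "az": 0.001, "hand": 1},
    {"x": -0.008, "y": 0.017, "z": 0.141, "ax": 0, "ay": 0, "az": 0.001, "hand": 1},
    {"x": -0.003, "y": 0.027, "z": 0.148, "ax": 0, "ay": 0, "az": 0.001, "hand": 1},
    {"x": 0.001, "y": 0.036, "z": 0.154, "ax": 0, "ay": 0, "az": 0.001, "hand": 1},
    {"x": 0.006, "y": 0.044, "z": 0.161, "ax": 0, "ay": 0, "az": 0.001, "hand": 1},
    {"x": 0.006, "y": 0.044, "z": 0.161, "ax": 0, "ay": 0, "az": 0.001, "hand": 1}
  ]
}}

```text
time_s: 10.82
tcp_pos: [0.4896, -0.1808, 0.172]
tool_rot: [[0.8, -0.225, -0.556], [-0.184, -0.974, 0.129], [-0.57, -0.001, -0.821]]
contact_force: [0.2, 0.0, 1.0]
grip_width: 0.0007
gripper_force: 0.0
```

```bash
python3 - <<'E'
from h import *
stand();arc([.2,.25,.3,.35,.4,.45,.5,.55])
snap('scene','s4.png')
im=cv2.imread('pics/s4.png');cv2.imwrite('pics/c6.png',cv2.resize(im[170:320,180:380],None,fx=4,fy=4,interpolation=cv2.INTER_CUBIC))
E
```

```text
stand tcp [  -1.9 -142.6  172. ] F [0.1 0.  1. ] q [-0.02  0.77  0.49  1.39 -0.21  1.66 -1.3 ]
0.2 [-142.6  171.2] [0.001 0.    0.002]
0.25 [-147.2  166. ] [0.008 0.012 0.013]
0.3 [-151.5  160.6] [0.016 0.022 0.024]
0.35 [-155.5  154.9] [0.024 0.032 0.035]
0.4 [-159.2  149.1] [0.033 0.042 0.047]
0.45 [-162.7  143.1] [0.041 0.05  0.059]
0.5 [-165.8  136.9] [0.05  0.058 0.072]
0.55 [-168.6  130.6] [0.059 0.065 0.085]
```

View pics/c6.png

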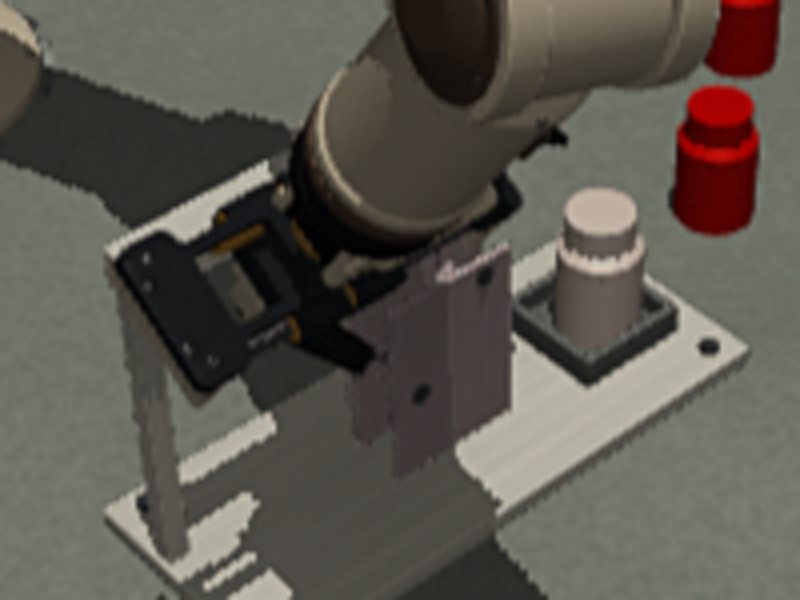

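c6: gripper still free of the beam; handle end visible at crop (355,345). Contact force is near zero, as expected for the free part. Continuing along the arc.

>>> {"api": "apply_moves", "payload": {
  "targets": [
    {"x": 0.008, "y": 0.012, "z": 0.013, "ax": 0, "ay": 0, "az": 0, "hand": 1},
    {"x": 0.016, "y": 0.022, "z": 0.024, "ax": 0, "ay": 0, "az": 0, "hand": 1},
    {"x": 0.024, "y": 0.032, "z": 0.035, "ax": 0, "ay": 0, "az": 0, "hand": 1},
    {"x": 0.033, "y": 0.042, "z": 0.047, "ax": 0, "ay": 0, "az": 0, "hand": 1},
    {"x": 0.041, "y": 0.05, "z": 0.059, "ax": 0, "ay": 0, "az": 0, "hand": 1},
    {"x": 0.05, "y": 0.058, "z": 0.072, "ax": 0, "ay": 0, "az": 0, "hand": 1},
    {"x": 0.059, "y": 0.065, "z": 0.085, "ax": 0, "ay": 0, "az": 0, "hand": 1},
    {"x": 0.059, "y": 0.065, "z": 0.085, "ax": 0, "ay": 0, "az": 0, "hand": 1}
  ]
}}

```text
time_s: 11.53
tcp_pos: [0.483, -0.2052, 0.1296]
tool_rot: [[0.8, -0.224, -0.557], [-0.183, -0.975, 0.13], [-0.572, -0.002, -0.82]]
contact_force: [-0.7, 0.7, 0.4]
grip_width: 0.0006
gripper_force: 0.0
```

```bash
python3 - <<'E'
from h import *
stand();arc([.6,.65,.7,.75,.8,.82,.84])
a=snap('scene','s5.png')[150:300,180:300];b=snap('side','d5.png')[190:340,260:380]
cv2.imwrite('pics/c7.png',np.hstack([cv2.resize(i,None,fx=3.33,fy=3.33,interpolation=cv2.INTER_CUBIC) for i in(a,b)])[:,:,::-1])
E
```

```text
stand tcp [  -2.9 -167.8  129.6] F [-0.9  0.5  0.4] q [ 0.02  0.82  0.48  1.41 -0.21  1.59 -1.26]
0.6 [-171.1  124.2] [0.01  0.008 0.01 ]
0.65 [-173.3  117.6] [0.019 0.014 0.023]
0.7 [-175.2  111. ] [0.028 0.018 0.037]
0.75 [-176.7  104.2] [0.038 0.022 0.051]
0.8 [-177.8   97.4] [0.048 0.025 0.065]
0.82 [-178.2   94.7] [0.052 0.026 0.07 ]
0.84 [-178.5   91.9] [0.056 0.027 0.076]
```

View pics/c7.png

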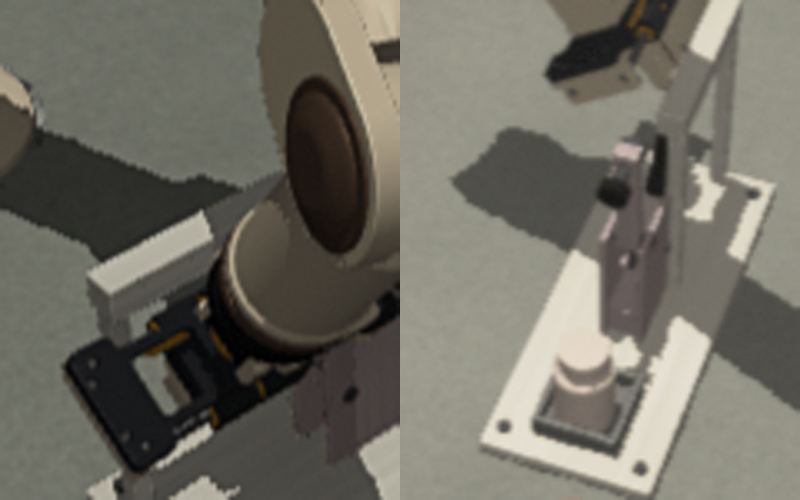

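```bash
python3 - <<'E'
from h import *
print('tcp',proj('side',np.array(env.get_state()['tcp_pos'])),proj('scene',np.array(env.get_state()['tcp_pos'])))
for v in(0,.2,.4,.55):
    e=.88-v
    for L in(40,140):
        p=W((0,-47-L*np.cos(e),72+L*np.sin(e)));print(v,L,proj('side',p).round(1),proj('scene',p).round(1))
for a in (0,.3,.6):
    print('armtip',a,proj('side',W((0,115*np.sin(a),130+115*np.cos(a)))).round(1))
E
```

```text
tcp [[347.59769907 219.89609781]] [[232.72845214 269.81361222]]
0 40 [[336.4 248.8]] [[269.9 258.7]]
0 140 [[344.2 214.9]] [[243.7 245.6]]
0.2 40 [[337.  248.8]] [[268.  261.9]]
0.2 140 [[346.1 215.2]] [[236.7 257.3]]
0.4 40 [[337.4 249.2]] [[266.6 265.1]]
0.4 140 [[347.4 217.4]] [[231.5 269.2]]
0.55 40 [[337.6 249.9]] [[265.9 267.4]]
0.55 140 [[348.  220.1]] [[229.1 277.9]]
armtip 0 [[328.7 232.2]]
armtip 0.3 [[324.4 242.7]]
armtip 0.6 [[320.3 255.2]]
```

```bash
python3 - <<'E'
from h import *
for a in np.arange(0,1.6,.15):
    c,s=np.cos(a),np.sin(a);q=[proj(k,W((0,36*c+102*s,130+102*c-36*s)))[0].round(1) for k in('side','scene')];print(round(a,2),*q)
for f in('d0','d2','d5','s0','s5'):
    im=cv2.imread(f'pics/{f}.png').max(2)
    x0,x1,y0,y1=(300,340,220,300) if f[0]=='d' else (295,345,170,260)
    n,l,st,ce=cv2.connectedComponentsWithStats((im[y0:y1,x0:x1]<45).astype(np.uint8))
    print(f,[(st[i,4],(ce[i]+[x0,y0]).round(1).tolist()) for i in range(1,n) if st[i,4]>12])
a=cv2.imread('pics/d5.png').max(2)[222:262:2,312:342]
for r in a: print(' '.join(f'{v:3d}' for v in r))
E
```

```text
0.0 [324.1 245.3] [307.2 190. ]
0.15 [322.2 251.1] [312.5 189.6]
0.3 [320.4 257.1] [317.2 190.3]
0.45 [318.7 263.3] [321.3 191.9]
0.6 [317.4 269.3] [324.7 194.5]
0.75 [316.2 275.2] [327.4 197.9]
0.9 [315.4 280.6] [329.4 202. ]
1.05 [314.9 285.5] [330.6 206.7]
1.2 [314.7 289.8] [330.9 212. ]
1.35 [314.9 293.3] [330.5 217.6]
1.5 [315.3 296. ] [329.4 223.6]
d0 [(np.int32(189), [305.3, 227.1]), (np.int32(44), [337.1, 240.9]), (np.int32(53), [324.1, 247.3])]
d2 [(np.int32(581), [318.1, 236.5]), (np.int32(44), [337.1, 240.8])]
d5 [(np.int32(61), [337.1, 240.1]), (np.int32(53), [323.7, 247.8])]
s0 [(np.int32(349), [332.3, 180.6]), (np.int32(112), [308.1, 190.9]), (np.int32(18), [296.2, 200.1]), (np.int32(702), [326.4, 248.4]), (np.int32(13), [300.6, 238.8])]
s5 [(np.int32(98), [300.0, 237.7]), (np.int32(23), [314.6, 243.3]), (np.int32(61), [314.5, 254.3]), (np.int32(48), [338.6, 255.6])]
144 143 144 146 148 148 150 149 149 148 147 147 147 146 146 148 147 148 147 148 148 148 147 145 147 138 124 116 118 118
147 146 144 145 146 146 148 147 148 148 146 148 148 147 147 149 150 149 149 147 148 14
[... 1493 characters left out ...]
  81  85  84  61  37  24  25  27  23  26  32  65  89  95  90  93 106 110 109 110 102  96  96  93  98
 80  80  80  80  80  90 107 116 114 109  97  81  65  54  57  73  89  95  94  90  93 105 110 111 114 139 149 100  88 102
 81  81  80  80  90 107 117 116 118 118 124 154 159 105  94  94  94  95  94  90  88 101 111 117 149 174 144  92  87 101
 80  82  82  91 107 116 117 118 118 120 150 177 146 104  95  94  94  95  96  93  89 101 113 138 171 160  98  82  90 105
 80  80  91 106 115 117 116 117 122 154 179 148 104  96  94  94  94  95  97  93  89 104 133 167 160 101  81  82  92 107
 82  88 106 115 116 117 117 124 155 186 161  93  82  91  93  94  93  96  95  91  75  80  97  98  85  79  81  81  92 106
```

The pad's dark blob in the side view has hardly moved ((324.1,247.3) to (323.7,247.8)), so the fingers slipped past the handle's free end. I back out along the tool and re-approach nearer the middle of the grip (115 mm from the hinge).

>>> {"api": "apply_moves", "payload": {
  "targets": [
    {"x": 0, "y": 0, "z": -0.06, "ax": 0, "ay": 0, "az": 0, "hand": 1},
    {"x": 0, "y": 0, "z": -0.14, "ax": 0, "ay": 0, "az": 0, "hand": 1},
    {"x": 0, "y": 0, "z": -0.22, "ax": 0, "ay": 0, "az": 0, "hand": 1},
    {"x": 0, "y": 0, "z": -0.28, "ax": 0, "ay": 0, "az": 0, "hand": 1},
    {"x": 0, "y": -0.05, "z": -0.28, "ax": 0, "ay": 0, "az": 0, "hand": 1},
    {"x": 0, "y": -0.1, "z": -0.28, "ax": 0, "ay": 0, "az": 0, "hand": 1},
    {"x": 0, "y": -0.13, "z": -0.28, "ax": 0, "ay": 0, "az": 0, "hand": 1},
    {"x": 0, "y": -0.13, "z": -0.28, "ax": 0, "ay": 0, "az": 0, "hand": 1},
    {"x": 0, "y": -0.13, "z": -0.28, "ax": 0, "ay": 0, "az": 0, "hand": 1}
  ]
}}

```text
time_s: 12.38
tcp_pos: [0.558, -0.1679, 0.2232]
tool_rot: [[0.801, -0.221, -0.556], [-0.181, -0.975, 0.128], [-0.57, -0.002, -0.821]]
contact_force: [0.1, 0.2, 0.5]
grip_width: 0.0003
gripper_force: 0.0
```

```bash
cat >> h.py <<'E'
def arc2(vs,L=115,dz=0):
    s=env.get_state();T=np.array(s['tool_rot']);t=np.array(s['tcp_pos'])
    for v in vs:
        e=.88-v; y=-47-L*np.cos(e)+9*np.sin(e); z=72+L*np.sin(e)+9*np.cos(e)+5.4+dz
        print(v,np.round([y,z],1),(T.T@(W((-2,y,z))-t)/.4).round(3))
def pad():
    im=env.capture('side').max(2)
    n,l,st,ce=cv2.connectedComponentsWithStats((im[225:330,300:331]<48).astype(np.uint8))
    print('pad blobs',[(int(st[i,4]),(ce[i]+[300,225]).round(1).tolist()) for i in range(1,n) if st[i,4]>12])
E
python3 - <<'E'
from h import *
stand();pad();go(W((0,0,0)),Rlean(35));arc2([0],115,22);arc2([.0,.1,.2,.3])
E
```

```text
stand tcp [  61.8 -114.6  223.2] F [0.  0.2 0.5] q [-0.01  0.83  0.48  1.14 -0.24  1.84 -1.35]
pad blobs [(55, [323.9, 247.7])]
t 12.4333 tcp [ 0.5575 -0.1692  0.2233] shift [ 0.1922 -0.2896  0.5464] turn [-0.0001 -0.0006  0.0002] F [-0.4 -0.4 -0.3] 0.0009117258566069516
0 [-113.3  193.8] [-0.089 -0.007  0.151]
0.0 [-113.3  171.8] [-0.057 -0.007  0.196]
0.1 [-122.4  164.7] [-0.047  0.016  0.211]
0.2 [-130.8  156.7] [-0.036  0.037  0.227]
0.3 [-138.3  148. ] [-0.023  0.056  0.245]
```

>>> {"api": "apply_moves", "payload": {
  "targets": [
    {"x": -0.04, "y": 0, "z": 0.07, "ax": 0, "ay": 0, "az": 0, "hand": 1},
    {"x": -0.07, "y": 0, "z": 0.12, "ax": 0, "ay": 0, "az": 0, "hand": 1},
    {"x": -0.089, "y": 0, "z": 0.151, "ax": 0, "ay": 0, "az": 0, "hand": 1},
    {"x": -0.089, "y": 0, "z": 0.151, "ax": 0, "ay": 0, "az": 0, "hand": 1},
    {"x": -0.08, "y": 0, "z": 0.163, "ax": 0, "ay": 0, "az": 0, "hand": 1},
    {"x": -0.072, "y": 0, "z": 0.175, "ax": 0, "ay": 0, "az": 0, "hand": 1},
    {"x": -0.064, "y": 0, "z": 0.187, "ax": 0, "ay": 0, "az": 0, "hand": 1},
    {"x": -0.055, "y": 0, "z": 0.199, "ax": 0, "ay": 0, "az": 0, "hand": 1},
    {"x": -0.047, "y": 0.01, "z": 0.211, "ax": 0, "ay": 0, "az": 0, "hand": 1},
    {"x": -0.047, "y": 0.01, "z": 0.211, "ax": 0, "ay": 0, "az": 0, "hand": 1}
  ]
}}

```text
time_s: 13.27
tcp_pos: [0.4944, -0.1589, 0.163]
tool_rot: [[0.8, -0.224, -0.557], [-0.183, -0.975, 0.129], [-0.572, -0.001, -0.82]]
contact_force: [-0.5, 0.2, -0.1]
grip_width: 0.0005
gripper_force: 0.0
```

```bash
python3 - <<'E'
from h import *
stand();pad();arc2([.1,.15,.2,.25,.3,.35,.4])
E
```

```text
stand tcp [  -2.2 -120.2  163. ] F [-0.5  0.1 -0.1] q [-0.04  0.78  0.48  1.4  -0.22  1.64 -1.33]
pad blobs [(52, [324.0, 247.9])]
0.1 [-122.4  164.7] [-0.001  0.006 -0.002]
0.15 [-126.7  160.8] [0.004 0.017 0.006]
0.2 [-130.8  156.7] [0.01  0.027 0.014]
0.25 [-134.6  152.4] [0.016 0.037 0.023]
0.3 [-138.3  148. ] [0.023 0.046 0.032]
0.35 [-141.7  143.3] [0.029 0.054 0.042]
0.4 [-144.8  138.5] [0.036 0.062 0.052]
```

```bash
python3 - <<'E'
from h import *
def bar(v,cam):
    e=.88-v;out=[]
    for L in(40,140):
        for x in(-12,12):
            out.append(proj(cam,W((x,-47-L*np.cos(e)+9*np.sin(e),72+L*np.sin(e)+9*np.cos(e))))[0].round(0))
    return np.array(out).tolist()
print('tcp',proj('wrist',np.array(env.get_state()['tcp_pos'])))
for v in(0,.1,.3):print(v,bar(v,'wrist'))
print('hinge',proj('wrist',W((20,-47,72))),'pivot',proj('wrist',W((0,0,130))),'beam ends',proj('wrist',W((-5,-45,210))),proj('wrist',W((-5,-200,210))))
im=env.capture('wrist').max(2)
cv2.imwrite('pics/w6.png',im)
b=cv2.resize(im,(64,40),interpolation=cv2.INTER_AREA)
ch=' .:-=+*#%@'
for i,r in enumerate(b):print(f'{i*12:3d} '+''.join(ch[9-int(v)*10//256] for v in r))
E
```

```text
tcp [[318.27621174 285.94186131]]
0 [[235.0, 221.0], [227.0, 194.0], [336.0, 332.0], [338.0, 311.0]]
0.1 [[240.0, 219.0], [234.0, 192.0], [356.0, 317.0], [360.0, 294.0]]
0.3 [[251.0, 213.0], [245.0, 186.0], [388.0, 284.0], [394.0, 259.0]]
hinge [[204.74405339 144.840448  ]] pivot [[113.79828306 234.55102399]] beam ends [[155.87379648 375.16839644]] [[491.35714525 375.59795086]]
  0 -----------------=+****************=----------------------------
 12 ...............::==================-.....::::-------------------
 24                -===++++++++++++++==:    :++==-------------------
 36                :====+++++++++++++=======+#*==-------------------
 48                 =====++++++++++==========*+=--------------------
 60                 -==++++++++++++++==.. .:====--------------------
 72 ======.         :===++++++++++++==-    -====--------------------
 84 +++++*+          ==++++++++++++++=-... ====---------------------
 96 ---==+*=     :---=++++++++++++++===========---------------------
108 ---===**:   .====++++++++++++++++=-::::===----------------------
120 -====+=**. .====+++++++++
[... 1340 characters left out ...]
##########
360 ##################%%%%%%%@@@%%%##%%%%%%%%%%%%%**********#*######
372 *****##----------=%%%%%%@@@@@@%##%%%%@@@%%%%%%==--------###*****
384 *****####+------==#%%%%@@@@@@@%**%%%@@@@%%%%%#========-:+#******
396 *****#%%@%%#==--++#%%%%%%%%%%%%+*############*=====-===:--******
408 ######%%%#####################################++++++++++==######
420 @@@@@@@@@@@@%%%%@@@@@@@@@@@@@@@@@@@@@@@@@@@@@@@%%%%%%%%%%%%@@@@@
432 @@@@@@@@@@@@@@@@@@@@@@@@@@@@@@@@@@@@@@@@@@@@@@@@@%%%%%%%%@@@@@@@
444 @@@@@@@@@@@@@@@@@@@@@@@@@@@@@@@@@@@@@@@@@@@@@@@@@@@@@@@@@@@@@@@@
456 @@%#########****************************##%%%%%%%%%%%%%%%%%%%%%%
468 @%****************************************#%%%@@@@%%%%%%%%%%%%%%
```

```bash
cat >> h.py <<'E'
def handle(cam='wrist',r=(190,282),cx=(225,480),th=50,dx=0):
    im=env.capture(cam).max(2);m=(im<th);best=[]
    for v in np.arange(-.1,.9,.02):
        e=.88-v;P=[W((x+dx,-47-L*np.cos(e)+n*np.sin(e),72+L*np.sin(e)+n*np.cos(e))) for L in(40,140) for x in(-12,12) for n in(-9,9)]
        h=np.zeros(im.shape,np.uint8);cv2.fillConvexPoly(h,cv2.convexHull(proj(cam,np.array(P)).astype(np.int32)),1)
        A=h[r[0]:r[1],cx[0]:cx[1]]>0;B=m[r[0]:r[1],cx[0]:cx[1]];best.append(((A&B).sum()/max(1,(A|B).sum()),round(v,2)))
    print('handle',[(round(a,3),b) for a,b in sorted(best)[::-1][:4]],'darkpx',B.sum())
E
python3 - <<'E'
from h import *
for dx in(-10,0,10):handle(dx=dx)
E
```

```text
handle [(np.float64(0.824), np.float64(0.04)), (np.float64(0.81), np.float64(0.06)), (np.float64(0.785), np.float64(0.08)), (np.float64(0.756), np.float64(0.02))] darkpx 4268
handle [(np.float64(0.776), np.float64(0.0)), (np.float64(0.753), np.float64(-0.02)), (np.float64(0.751), np.float64(0.02)), (np.float64(0.727), np.float64(0.04))] darkpx 4273
handle [(np.float64(0.745), np.float64(-0.04)), (np.float64(0.729), np.float64(-0.06)), (np.float64(0.716), np.float64(-0.02)), (np.float64(0.694), np.float64(0.0))] darkpx 4279
```

```bash
python3 - <<'E'
from h import *
for y in(-60,-90,-180):
    print(y,[(p,proj('wrist',W((p[0],y,p[1])))[0].round(0).tolist()) for p in((-5,210),(-5,235),(-30,210),(-30,235))])
im=env.capture('wrist').max(2)
for c in (120,160,480,520): print(c,im[300:420:6,c].tolist())
m=im<50;b=[]
for v in np.arange(-.06,.3,.02):
  for dx in range(-16,9,4):
    for dy in(-8,-4,0,4,8):
        e=.88-v;P=[W((x+dx,dy-47-L*np.cos(e)+n*np.sin(e),72+L*np.sin(e)+n*np.cos(e))) for L in(40,140) for x in(-12,12) for n in(-9,9)]
        h=np.zeros(im.shape,np.uint8);cv2.fillConvexPoly(h,cv2.convexHull(proj('wrist',np.array(P)).astype(np.int32)),1)
        A=h[180:282,225:480]>0;B=m[180:282,225:480];b.append((round((A&B).sum()/(A|B).sum(),3),round(v,2),dx,dy))
print(sorted(b)[::-1][:6])
E
```

```text
-60 [((-5, 210), [191.0, 373.0]), ((-5, 235), [178.0, 432.0]), ((-30, 210), [204.0, 389.0]), ((-30, 235), [194.0, 444.0])]
-90 [((-5, 210), [255.0, 373.0]), ((-5, 235), [249.0, 433.0]), ((-30, 210), [262.0, 390.0]), ((-30, 235), [256.0, 444.0])]
-180 [((-5, 210), [449.0, 374.0]), ((-5, 235), [461.0, 433.0]), ((-30, 210), [435.0, 390.0]), ((-30, 235), [445.0, 444.0])]
120 [168, 172, 171, 169, 169, 170, 156, 55, 56, 61, 61, 58, 170, 176, 173, 169, 165, 27, 87, 85]
160 [167, 165, 166, 165, 172, 170, 158, 55, 55, 61, 60, 57, 170, 176, 174, 174, 174, 147, 85, 86]
480 [171, 166, 171, 169, 167, 172, 160, 57, 57, 61, 61, 105, 169, 126, 144, 147, 143, 154, 151, 152]
520 [176, 174, 171, 176, 177, 174, 162, 61, 61, 64, 64, 108, 171, 168, 151, 154, 153, 155, 155, 154]
[(np.float64(0.877), np.float64(0.0), -8, -4), (np.float64(0.852), np.float64(-0.02), -8, -8), (np.float64(0.852), np.float64(-0.04), -4, -8), (np.float64(0.85), np.float64(0.02), -12, -4), (np.float64(0.849), np.float64(-0.04), -8, -8), (np.float64(0.848), np.float64(-0.02), -4, -4)]
```

The wrist-view fit puts the handle still open, about 8 mm further to -x and 4 mm to -y than my frame, so the tip slid past its +x face. Backing out, leaning a bit more (42°), and aiming further to -x.

>>> {"api": "apply_moves", "payload": {
  "targets": [
    {"x": 0, "y": 0, "z": -0.06, "ax": 0, "ay": 0, "az": 0, "hand": 1},
    {"x": 0, "y": 0, "z": -0.13, "ax": 0, "ay": 0, "az": 0, "hand": 1},
    {"x": 0, "y": 0, "z": -0.19, "ax": 0, "ay": 0, "az": 0, "hand": 1},
    {"x": 0, "y": 0, "z": -0.19, "ax": 0, "ay": -0.01, "az": 0, "hand": 1},
    {"x": 0, "y": 0, "z": -0.19, "ax": 0, "ay": -0.0195, "az": 0, "hand": 1},
    {"x": 0, "y": 0, "z": -0.19, "ax": 0, "ay": -0.0195, "az": 0, "hand": 1},
    {"x": 0, "y": 0, "z": -0.19, "ax": 0, "ay": -0.0195, "az": 0, "hand": 1}
  ]
}}

```text
time_s: 14.15
tcp_pos: [0.5373, -0.1679, 0.2256]
tool_rot: [[0.727, -0.223, -0.65], [-0.165, -0.975, 0.15], [-0.667, -0.002, -0.745]]
contact_force: [-0.4, -0.3, 0.5]
grip_width: 0.0004
gripper_force: 0.0
```

```bash
cat >> h.py <<'E'
HX,HY=-8,-4
def arc3(vs,L=115,dz=0):
    s=env.get_state();T=np.array(s['tool_rot']);t=np.array(s['tcp_pos'])
    for v in vs:
        e=.88-v; y=HY-47-L*np.cos(e)+9*np.sin(e); z=72+L*np.sin(e)+9*np.cos(e)+6.4+dz
        print(v,np.round([y,z],1),(T.T@(W((HX-9,y,z))-t)/.4).round(3))
E
python3 - <<'E'
from h import *
stand();go(W((0,0,0)),Rlean(42));arc3([0],115,24);arc3([0,.1,.2])
im=env.capture('wrist').max(2);m=im<50
c=[]
for r in range(150,300,12):
    x=np.where(m[r,200:500])[0]; c.append((r,(int(x.min())+200,int(x.max())+200) if len(x) else None))
print(c)
b=[]
for v in np.arange(-.04,.12,.02):
  for dx in range(-16,9,4):
    for dy in(-8,-4,0,4,8):
        e=.88-v;P=[W((x+dx,dy-47-L*np.cos(e)+n*np.sin(e),72+L*np.sin(e)+n*np.cos(e))) for L in(40,140) for x in(-12,12) for n in(-9,9)]
        h=np.zeros(im.shape,np.uint8);cv2.fillConvexPoly(h,cv2.convexHull(proj('wrist',np.array(P)).astype(np.int32)),1)
        A=h[180:282,225:480]>0;B=m[180:282,225:480];b.append((round((A&B).sum()/(A|B).sum(),3),round(v,2),dx,dy))
print(sorted(b)[::-1][:6])
E
```

```text
stand tcp [  41.6 -119.3  225.6] F [-0.3 -0.3  0.5] q [ 0.01  0.89  0.47  1.1  -0.22  1.94 -1.34]
t 14.15 tcp [ 0.5373 -0.1679  0.2256] shift [ 0.2992 -0.2973  0.49  ] turn [-0.0002 -0.0005  0.0003] F [-0.4 -0.3  0.5] 0.0004225726573707153
0 [-117.3  196.8] [-0.061 -0.005  0.151]
0 [-117.3  172.8] [-0.021 -0.005  0.196]
0.1 [-126.4  165.7] [-0.009  0.018  0.209]
0.2 [-134.8  157.7] [0.004 0.039 0.224]
[(150, None), (162, (268, 276)), (174, (259, 289)), (186, (264, 301)), (198, (276, 314)), (210, (288, 326)), (222, (299, 339)), (234, (311, 351)), (246, (323, 332)), (258, (334, 336)), (270, None), (282, None), (294, (314, 324))]
[(np.float64(0.704), np.float64(0.06), 8, 8), (np.float64(0.704), np.float64(0.04), 8, 4), (np.float64(0.703), np.float64(0.02), 8, 4), (np.float64(0.702), np.float64(0.06), 4, 8), (np.float64(0.7), np.float64(-0.02), 8, 0), (np.float64(0.698), np.float64(0.08), 0, 8)]
```

```bash
python3 - <<'E'
from h import *
from scipy.optimize import differential_evolution as DE
w=env.capture('wrist').max(2); s=cv2.imread('pics/s0.png').max(2)
V=[('wrist',w<55,(150,285,240,400)),('scene',s<50,(236,266,236,274))]
def sc(q,one=None,p=False):
    v,dx,dy=q;e=.88-v;t=[]
    P=np.array([W((x+dx,dy-47-L*np.cos(e)+n*np.sin(e),72+L*np.sin(e)+n*np.cos(e))) for L in(40,140) for x in(-12,12) for n in(-9,9)])
    for cam,m,(a,b,c,d) in V:
        h=np.zeros(m.shape,np.uint8);cv2.fillConvexPoly(h,cv2.convexHull((proj(cam,P)*16).astype(np.int32)),1,shift=4)
        A=h[a:b,c:d]>0;B=m[a:b,c:d];t.append((A&B).sum()/max(1,(A|B).sum()))
    return t if p else -(sum(t) if one is None else t[one])
B=[(0,.07),(-20,20),(-12,12)]
for one in(None,0,1):
    r=DE(sc,B,args=(one,),maxiter=40,seed=1);print(one,r.x.round(3),np.round(sc(r.x,p=True),3))
print(np.round(sc((.03,0,0),p=True),3),np.round(sc((0,-8,-4),p=True),3))
print('tcp',proj('wrist',np.array(env.get_state()['tcp_pos'])))
g=w[266:330:6,250:390:7]
for i,row in enumerate(g):print(266+i*6,row.tolist())
E
```

```text
None [ 0.    -3.138  0.199] [0.75  0.618]
0 [ 8.000e-03 -8.983e+00 -3.074e+00] [0.784 0.545]Traceback (most recent call last):
  File "<stdin>", line 14, in <module>
    return fun(*args, **kwargs)
    ret = solver.solve()
    next(self)
    ~~~~^^^^^^
    energy = self.func(parameters)
    return self.f(x, *self.args)
           ~~~~~~^^^^^^^^^^^^^^^
  File "<stdin>", line 9, in sc
  File "h.py", line 11, in proj
    c=env.calibration(cam);K=np.array(c['K']);V=np.array(c['view'])
ValueError: time passes only in moves, steps and waits
```

>>> {"api": "apply_moves", "payload": {
  "targets": [
    {"x": -0.03, "y": 0, "z": 0.07, "ax": 0, "ay": 0, "az": 0, "hand": 1},
    {"x": -0.057, "y": -0.003, "z": 0.13, "ax": 0, "ay": 0, "az": 0, "hand": 1},
    {"x": -0.057, "y": -0.003, "z": 0.148, "ax": 0, "ay": 0, "az": 0, "hand": 1},
    {"x": -0.057, "y": -0.003, "z": 0.148, "ax": 0, "ay": 0, "az": 0, "hand": 1},
    {"x": -0.047, "y": -0.003, "z": 0.159, "ax": 0, "ay": 0, "az": 0, "hand": 1},
    {"x": -0.037, "y": -0.003, "z": 0.17, "ax": 0, "ay": 0, "az": 0, "hand": 1},
    {"x": -0.027, "y": -0.002, "z": 0.182, "ax": 0, "ay": 0, "az": 0, "hand": 1},
    {"x": -0.017, "y": 0.002, "z": 0.193, "ax": 0, "ay": 0, "az": 0, "hand": 1},
    {"x": -0.005, "y": 0.01, "z": 0.206, "ax": 0, "ay": 0, "az": 0, "hand": 1},
    {"x": -0.005, "y": 0.01, "z": 0.206, "ax": 0, "ay": 0, "az": 0, "hand": 1}
  ]
}}

```text
time_s: 15.08
tcp_pos: [0.4801, -0.1596, 0.1651]
tool_rot: [[0.725, -0.224, -0.651], [-0.166, -0.975, 0.151], [-0.669, -0.002, -0.743]]
contact_force: [-0.6, -0.1, 0.1]
grip_width: 0.0004
gripper_force: 0.0
```

```bash
sed -i 's/HX-9,y/-15,y/' h.py; python3 - <<'E'
from h import *
stand();pad();arc3([.1,.2,.25,.3,.35,.4,.45,.5])
handle(dx=-8)
E
```

```text
stand tcp [ -15.9 -124.   165.1] F [-0.5 -0.2  0.1] q [-0.02  0.85  0.47  1.34 -0.21  1.76 -1.32]
pad blobs [(52, [322.3, 252.3])]
0.1 [-126.4  165.7] [ 0.001  0.007 -0.001]
0.2 [-134.8  157.7] [0.015 0.027 0.014]
0.25 [-138.6  153.4] [0.022 0.037 0.022]
0.3 [-142.3  149. ] [0.029 0.046 0.03 ]
0.35 [-145.7  144.3] [0.037 0.055 0.039]
0.4 [-148.8  139.5] [0.045 0.063 0.047]
0.45 [-151.8  134.5] [0.053 0.07  0.057]
0.5 [-154.5  129.4] [0.062 0.077 0.066]
handle [(np.float64(0.825), np.float64(0.08)), (np.float64(0.819), np.float64(0.06)), (np.float64(0.807), np.float64(0.1)), (np.float64(0.745), np.float64(0.12))] darkpx 5208
```

The pad blob moved to (322.3,252.3), about 0.12 rad of arm swing, and the handle fit gives 0.08, so I am on the handle. Following the arc down.

>>> {"api": "apply_moves", "payload": {
  "targets": [
    {"x": 0.008, "y": 0.016, "z": 0.007, "ax": 0, "ay": 0, "az": 0, "hand": 1},
    {"x": 0.015, "y": 0.025, "z": 0.014, "ax": 0, "ay": 0, "az": 0, "hand": 1},
    {"x": 0.022, "y": 0.034, "z": 0.022, "ax": 0, "ay": 0, "az": 0, "hand": 1},
    {"x": 0.029, "y": 0.043, "z": 0.03, "ax": 0, "ay": 0, "az": 0, "hand": 1},
    {"x": 0.037, "y": 0.052, "z": 0.039, "ax": 0, "ay": 0, "az": 0, "hand": 1},
    {"x": 0.045, "y": 0.06, "z": 0.047, "ax": 0, "ay": 0, "az": 0, "hand": 1},
    {"x": 0.053, "y": 0.067, "z": 0.057, "ax": 0, "ay": 0, "az": 0, "hand": 1},
    {"x": 0.062, "y": 0.075, "z": 0.066, "ax": 0, "ay": 0, "az": 0, "hand": 1},
    {"x": 0.062, "y": 0.075, "z": 0.066, "ax": 0, "ay": 0, "az": 0, "hand": 1}
  ]
}}

```text
time_s: 15.93
tcp_pos: [0.4748, -0.1891, 0.1293]
tool_rot: [[0.726, -0.224, -0.65], [-0.166, -0.975, 0.151], [-0.667, -0.002, -0.745]]
contact_force: [-1.1, -0.8, -0.2]
grip_width: 0.0003
gripper_force: 0.0
```

```bash
python3 - <<'E'
from h import *
stand();pad();arc3([.5,.55,.6,.65,.7,.75,.8,.82,.84])
E
```

```text
stand tcp [ -14.5 -154.   129.3] F [-0.9 -1.  -0.2] q [ 0.02  0.89  0.47  1.34 -0.2   1.71 -1.28]
pad blobs [(37, [315.8, 285.2])]
0.5 [-154.5  129.4] [-0.001  0.002  0.002]
0.55 [-156.9  124.2] [0.008 0.009 0.012]
0.6 [-159.   118.8] [0.017 0.014 0.022]
0.65 [-160.9  113.4] [0.026 0.019 0.032]
0.7 [-162.5  107.8] [0.035 0.023 0.042]
0.75 [-163.9  102.2] [0.045 0.026 0.052]
0.8 [-164.9   96.6] [0.054 0.029 0.063]
0.82 [-165.3   94.3] [0.058 0.03  0.067]
0.84 [-165.5   92. ] [0.062 0.03  0.072]
```

>>> {"api": "apply_moves", "payload": {
  "targets": [
    {"x": 0.008, "y": 0.008, "z": 0.012, "ax": 0, "ay": 0, "az": 0, "hand": 1},
    {"x": 0.017, "y": 0.013, "z": 0.022, "ax": 0, "ay": 0, "az": 0, "hand": 1},
    {"x": 0.022, "y": 0.017, "z": 0.027, "ax": 0, "ay": 0, "az": 0, "hand": 1},
    {"x": 0.026, "y": 0.019, "z": 0.032, "ax": 0, "ay": 0, "az": 0, "hand": 1},
    {"x": 0.031, "y": 0.021, "z": 0.037, "ax": 0, "ay": 0, "az": 0, "hand": 1},
    {"x": 0.035, "y": 0.023, "z": 0.042, "ax": 0, "ay": 0, "az": 0, "hand": 1},
    {"x": 0.035, "y": 0.023, "z": 0.042, "ax": 0, "ay": 0, "az": 0, "hand": 1}
  ]
}}

```text
time_s: 16.57
tcp_pos: [0.4727, -0.1975, 0.1083]
tool_rot: [[0.727, -0.224, -0.649], [-0.165, -0.975, 0.15], [-0.667, -0.002, -0.745]]
contact_force: [0.7, 0.2, 0.7]
grip_width: 0.0003
gripper_force: 0.4
```

```bash
python3 - <<'E'
from h import *
stand();pad();arc3([.7,.75,.8,.82,.84,.86])
E
```

```text
stand tcp [ -14.7 -162.6  108.3] F [0.7 0.4 0.7] q [ 0.03  0.92  0.47  1.35 -0.21  1.67 -1.27]
pad blobs [(36, [315.9, 293.5])]
0.7 [-162.5  107.8] [0.    0.    0.002]
0.75 [-163.9  102.2] [0.01  0.004 0.012]
0.8 [-164.9   96.6] [0.019 0.006 0.023]
0.82 [-165.3   94.3] [0.023 0.007 0.027]
0.84 [-165.5   92. ] [0.027 0.008 0.031]
0.86 [-165.8   89.7] [0.031 0.009 0.036]
```

>>> {"api": "apply_moves", "payload": {
  "targets": [
    {"x": 0.005, "y": 0.002, "z": 0.006, "ax": 0, "ay": 0, "az": 0, "hand": 1},
    {"x": 0.01, "y": 0.004, "z": 0.012, "ax": 0, "ay": 0, "az": 0, "hand": 1},
    {"x": 0.014, "y": 0.005, "z": 0.017, "ax": 0, "ay": 0, "az": 0, "hand": 1},
    {"x": 0.019, "y": 0.006, "z": 0.023, "ax": 0, "ay": 0, "az": 0, "hand": 1},
    {"x": 0.019, "y": 0.006, "z": 0.023, "ax": 0, "ay": 0, "az": 0, "hand": 1}
  ]
}}

```text
time_s: 17.03
tcp_pos: [0.4718, -0.2006, 0.0977]
tool_rot: [[0.727, -0.224, -0.649], [-0.166, -0.975, 0.149], [-0.666, -0.001, -0.746]]
contact_force: [0.3, -1.3, 6.7]
grip_width: 0.0007
gripper_force: 3.3
```

```bash
python3 - <<'E'
from h import *
stand();pad();arc3([.8,.82,.84,.86,.88])
E
```

```text
stand tcp [ -14.8 -165.8   97.7] F [ 0.5 -1.2  6.7] q [ 0.04  0.93  0.47  1.35 -0.21  1.66 -1.27]
pad blobs [(38, [315.9, 293.6])]
0.8 [-164.9   96.6] [ 0.002 -0.002  0.003]
0.82 [-165.3   94.3] [ 0.005 -0.001  0.007]
0.84 [-165.5   92. ] [ 0.009 -0.     0.011]
0.86 [-165.8   89.7] [0.013 0.    0.015]
0.88 [-166.    87.4] [0.017 0.001 0.02 ]
```

>>> {"api": "apply_moves", "payload": {
  "targets": [
    {"x": 0.003, "y": 0, "z": 0.004, "ax": 0, "ay": 0, "az": 0, "hand": 1},
    {"x": 0.006, "y": 0, "z": 0.008, "ax": 0, "ay": 0, "az": 0, "hand": 1},
    {"x": 0.009, "y": 0, "z": 0.011, "ax": 0, "ay": 0, "az": 0, "hand": 1},
    {"x": 0.009, "y": 0, "z": 0.011, "ax": 0, "ay": 0, "az": 0, "hand": 1}
  ]
}}

```text
time_s: 17.42
tcp_pos: [0.4716, -0.2017, 0.0927]
tool_rot: [[0.727, -0.224, -0.649], [-0.168, -0.975, 0.148], [-0.666, 0.001, -0.746]]
contact_force: [0.5, -4.2, 8.3]
grip_width: 0.0003
gripper_force: 4.2
```

>>> {"api": "apply_moves", "payload": {
  "targets": [
    {"x": 0.003, "y": 0, "z": 0.003, "ax": 0, "ay": 0, "az": 0, "hand": 1},
    {"x": 0.005, "y": 0, "z": 0.006, "ax": 0, "ay": 0, "az": 0, "hand": 1},
    {"x": 0.008, "y": 0, "z": 0.009, "ax": 0, "ay": 0, "az": 0, "hand": 1},
    {"x": 0.008, "y": 0, "z": 0.009, "ax": 0, "ay": 0, "az": 0, "hand": 1}
  ]
}}

```text
time_s: 17.75
tcp_pos: [0.4714, -0.2024, 0.0878]
tool_rot: [[0.727, -0.224, -0.649], [-0.169, -0.975, 0.147], [-0.666, 0.002, -0.746]]
contact_force: [0.1, -4.5, 9.2]
grip_width: 0.0005
gripper_force: 3.9
```

```bash
python3 - <<'E'
from h import *
stand();pad();arc3([.88]);handle(dx=-8,r=(120,282))
E
```

```text
stand tcp [ -14.9 -167.7   87.8] F [ 1.1 -4.4  9.2] q [ 0.04  0.94  0.46  1.35 -0.21  1.64 -1.27]
pad blobs [(19, [309.0, 225.7]), (36, [316.0, 293.8])]
0.88 [-166.    87.4] [ 0.001 -0.004  0.001]
handle [(np.float64(0.199), np.float64(0.62)), (np.float64(0.185), np.float64(0.64)), (np.float64(0.178), np.float64(0.6)), (np.float64(0.143), np.float64(0.66))] darkpx 277
```

>>> {"api": "apply_moves", "payload": {
  "targets": [
    {"x": 0.003, "y": 0, "z": 0.003, "ax": 0, "ay": 0, "az": 0, "hand": 1},
    {"x": 0.005, "y": 0, "z": 0.006, "ax": 0, "ay": 0, "az": 0, "hand": 1},
    {"x": 0.005, "y": 0, "z": 0.006, "ax": 0, "ay": 0, "az": 0, "hand": 1}
  ]
}}

```text
time_s: 18.1
tcp_pos: [0.4712, -0.2019, 0.0842]
tool_rot: [[0.727, -0.224, -0.649], [-0.168, -0.975, 0.148], [-0.666, 0.002, -0.746]]
contact_force: [0.1, -4.3, 7.3]
grip_width: 0.0006
gripper_force: 3.1
```

>>> {"api": "apply_moves", "payload": {
  "targets": [
    {"x": 0.003, "y": 0, "z": 0.003, "ax": 0, "ay": 0, "az": 0, "hand": 1},
    {"x": 0.004, "y": 0, "z": 0.005, "ax": 0, "ay": 0, "az": 0, "hand": 1},
    {"x": 0.004, "y": 0, "z": 0.005, "ax": 0, "ay": 0, "az": 0, "hand": 1}
  ]
}}

```text
time_s: 18.35
tcp_pos: [0.4712, -0.201, 0.0812]
tool_rot: [[0.727, -0.224, -0.649], [-0.167, -0.975, 0.149], [-0.666, 0.0, -0.746]]
contact_force: [0.2, -2.2, 5.0]
grip_width: 0.0002
gripper_force: 2.2
```

Force is easing; nearing dead centre. A little further.

>>> {"api": "apply_moves", "payload": {
  "targets": [
    {"x": 0.003, "y": 0, "z": 0.003, "ax": 0, "ay": 0, "az": 0, "hand": 1},
    {"x": 0.005, "y": 0, "z": 0.006, "ax": 0, "ay": 0, "az": 0, "hand": 1},
    {"x": 0.005, "y": 0, "z": 0.006, "ax": 0, "ay": 0, "az": 0, "hand": 1}
  ]
}}

```text
time_s: 18.6
tcp_pos: [0.4712, -0.1987, 0.0769]
tool_rot: [[0.727, -0.224, -0.649], [-0.165, -0.975, 0.151], [-0.667, -0.003, -0.745]]
contact_force: [-0.1, -0.3, 0.5]
grip_width: 0.0006
gripper_force: 0.4
```

>>> {"api": "apply_moves", "payload": {
  "targets": [
    {"x": 0.003, "y": 0, "z": 0.003, "ax": 0, "ay": 0, "az": 0, "hand": 1},
    {"x": 0.003, "y": 0, "z": 0.004, "ax": 0, "ay": 0, "az": 0, "hand": 1},
    {"x": 0.003, "y": 0, "z": 0.004, "ax": 0, "ay": 0, "az": 0, "hand": 1}
  ]
}}

```text
time_s: 18.85
tcp_pos: [0.4711, -0.1984, 0.0749]
tool_rot: [[0.727, -0.223, -0.649], [-0.164, -0.975, 0.151], [-0.667, -0.003, -0.745]]
contact_force: [-0.2, 0.9, 0.3]
grip_width: 0.0004
gripper_force: 0.0
```

Force dropped to zero: the handle has snapped over centre away from the fingers. Retreating along the tool axis.

>>> {"api": "apply_moves", "payload": {
  "targets": [
    {"x": 0, "y": 0, "z": -0.04, "ax": 0, "ay": 0, "az": 0, "hand": 1},
    {"x": 0, "y": 0, "z": -0.12, "ax": 0, "ay": 0, "az": 0, "hand": 1},
    {"x": 0, "y": 0, "z": -0.2, "ax": 0, "ay": 0, "az": 0, "hand": 1},
    {"x": 0, "y": 0, "z": -0.28, "ax": 0, "ay": 0, "az": 0, "hand": 1},
    {"x": 0, "y": 0, "z": -0.36, "ax": 0, "ay": 0, "az": 0, "hand": 1},
    {"x": 0, "y": 0, "z": -0.4, "ax": 0, "ay": 0, "az": 0, "hand": 1},
    {"x": 0, "y": 0, "z": -0.4, "ax": 0, "ay": 0, "az": 0, "hand": 1}
  ]
}}

```text
time_s: 19.43
tcp_pos: [0.5778, -0.224, 0.1971]
tool_rot: [[0.731, -0.222, -0.645], [-0.165, -0.975, 0.148], [-0.662, -0.002, -0.75]]
contact_force: [0.3, 0.1, 0.1]
grip_width: 0.0005
gripper_force: 0.0
```

```bash
python3 - <<'E'
from h import *
stand();pad()
for cam,th in(('wrist',55),):
    w=env.capture(cam).max(2);c=env.calibration(cam)
    handle(cam,r=(0,290),cx=(150,560),th=45,dx=-6)
a=env.capture('scene');old=cv2.imread('pics/s0.png')[:,:,::-1]
for n,(x,y) in dict(roll=(160,390),column=(412,260)).items(): print(n,np.abs(a[y-40:y+40,x-30:x+30].astype(int)-old[y-40:y+40,x-30:x+30]).mean().round(1))
b=env.capture('side');o=cv2.imread('pics/d0.png')[:,:,::-1];print('jar',np.abs(b[380:415,255:295].astype(int)-o[380:415,255:295]).mean().round(1))
e=0
P=np.array([W((-4,-47-L,72)) for L in(40,90,140)]);q=proj('scene',P);print([(p.round().tolist(),int(a[int(p[1]),int(p[0])].max())) for p in q])
P=np.array([W((-4,-47-L*.64,72+L*.77)) for L in(80,110,140)]);q=proj('scene',P);print('open spot',[(p.round().tolist(),int(a[int(p[1]),int(p[0])].max())) for p in q])
E
```

```text
stand tcp [  93.7 -164.9  197.1] F [0.3 0.2 0.1] q [ 0.11  1.02  0.46  0.89 -0.22  2.   -1.3 ]
pad blobs [(37, [316.0, 293.7])]
handle [(np.float64(0.136), np.float64(0.86)), (np.float64(0.135), np.float64(0.88)), (np.float64(0.131), np.float64(0.84)), (np.float64(0.127), np.float64(0.82))] darkpx 496
roll 0.6
column 7.2
jar 0.7
[([264.0, 271.0], 69), ([246.0, 282.0], 18), ([227.0, 294.0], 7)]
open spot [([259.0, 253.0], 23), ([251.0, 249.0], 47), ([242.0, 245.0], 48)]
```

```bash
python3 - <<'E'
from h import *
b=env.capture('side');o=cv2.imread('pics/d0.png')[:,:,::-1];print('col side',np.abs(b[275:325,228:258].astype(int)-o[275:325,228:258]).mean().round(1))
pad();stand();print(env.close_job())
E
```

```text
col side 0.7
pad blobs [(35, [315.9, 293.7])]
stand tcp [  89.8 -164.6  193.9] F [-0.6 -0.4  0.1] q [ 0.11  1.03  0.46  0.9  -0.22  1.99 -1.3 ]
the job is handed in; nothing more can be done
None
```

The bottle stands upright in the cradle and the handle is over centre at about 0.86 rad, with the pad staying down on the cap after I let go (pad force not measured). The jar, column and roll show no movement in the images, and the job is handed in with no verdict returned.

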